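# Fetch the keyed collar from among the containers and seat it on the specimen frame

## Task

The brass collar on the round caddy is hemmed in by three closed containers: first stand all three, upright, in the cream cell tray, then fetch the collar and lower it fully home onto the specimen frame's D-shaped post, turned so that its flat matches the post's. Only then put each container back upright on the caddy at the very place where it stood at the start. Never tip a container over, and leave the steel beaker and the brass weight where they are.

Things in the scene. Friction and masses are not known exactly. Their poses are not given: they have to be found in the camera images.
- collar_c (a point): Centre (half-way up) of the loose brass ring collar, 52 mm diameter, 24 mm high, about 0.3 kg, flat in the middle of the caddy. Upright D-shaped through-bore: 23.6 mm circle cut by a flat 3.8 mm from the axis on its +x side. z up. On top a dark index bar, 22 mm long along y, 19.5 mm out on +x: the side of the flat.
- jar_c (a point): Centre (half-way up) of the squat round white jar with a wide grey lid: 50 mm diameter, 95 mm high, closed; the lid is the top 29 mm, 47 mm in diameter. About 0.2 kg. z up. It stands on one of the caddy's three places.
- bottle_c (a point): Centre (half-way up) of the round white bottle with a narrow grey cap: body 48 mm diameter up to 66 mm, sloping shoulder up to 82 mm, cap 32 mm diameter from 82 to 118 mm (total height 118 mm), closed. About 0.2 kg. z up. It stands on one of the caddy's three places.
- tin_c (a point): Centre (half-way up) of the square white canister with a square grey lid: body 40 x 40 mm up to 85 mm, lid 36 x 36 mm from 85 to 105 mm (total height 105 mm), closed; sides along its x and y. About 0.2 kg. z up. It stands on one of the caddy's three places.
- caddy: Fixed round aluminium plate, 188 mm diameter, 8 mm thick, no rim; origin at the centre of its underside, on the table. Three flush dark round pads (60 mm) mark the container places, centres at (-60, 0), (30, 52), (30, -52) mm in its frame; each container starts within 3 mm of one, which on which differs. Collar at about (0, 0).
- frame: Fixed specimen frame: black board 150 (x) x 104 (y) mm, brass rails 16 mm high round its edge, white chips on it; origin at the centre of its underside, on the table. In its middle a round aluminium hub, 56 mm diameter, top at z = 16 mm, carries the brass D-post. A steel pointer bar on the board, 45 mm out on the +x side, shows the side of the post's flat.
- post (a point): Foot of the upright D-post on the frame, on its axis at the hub top (16 mm above the table); axes as the frame. 20 mm circle cut by a flat 2 mm from the axis on the +x side; full section for 24 mm up, stepped narrower nose to 36 mm. The collar fits with its +x along this +x (play about 1.8 mm sideways, 10 degrees), resting flat on the hub.
- tray: Fixed cream cell tray, 244 (x) x 94 (y) mm, 14 mm high, walls and dividers 4 mm, floor 4 mm; origin at the centre of its underside, on the table. Three cells in a row along its x, with centres at x = -80, 0 and 80 mm, each 75 (x) x 86 (y) mm inside. One container stands in each, any in any.
- beaker_c (a point): Centre (half-way up) of a loose small steel beaker, 44 mm diameter, 50 mm high, on the robot's side of the caddy. A bystander: leave it.
- weight_c (a point): Centre (half-way up) of a loose brass weight, 36 mm diameter, 44 mm high with a knob, on the robot's side of the caddy. A bystander: leave it.

How it is judged (in metres and radians):
On the way, in this order (a step that is already met when the one before it is completed fails the run):
1. all three containers stand upright in the cell tray (x of jar_c in the frame of tray between -0.118 and 0.118 m and y of jar_c in the frame of tray between -0.043 and 0.043 m and height (world z) of jar_c below 0.0595 m and angle between each of jar_c, bottle_c, tin_c's own z axis and vertical below 0.1 rad and x of bottle_c in the frame of tray between -0.118 and 0.118 m and y of bottle_c in the frame of tray between -0.043 and 0.043 m and height (world z) of bottle_c below 0.071 m and x of tin_c in the frame of tray between -0.118 and 0.118 m and y of tin_c in the frame of tray between -0.043 and 0.043 m and height (world z) of tin_c below 0.0645 m), for 0.2 s.
2. the collar is fully home on the post while all three containers still stand in the tray (all of step 1 and horizontal distance between collar_c and frame below 0.006 m and z of collar_c in the frame of frame between 0.024 and 0.0315 m and angle between collar_c's own z axis and vertical below 0.1 rad and angle between the x axis of collar_c and the x axis of frame, either way round below 0.35 rad), for 0.2 s.
At the end, for the whole second after the job is handed in: The collar is fully home on the frame's post, flat on the hub (within 3.5 mm in height, 6 mm sideways, tilt under 0.1 rad, flat matching within 0.35 rad); jar, bottle and canister stand upright (0.1 rad), each within 15 mm of where it stood at the start; all are at rest (horizontal distance between collar_c and frame below 0.006 m and z of collar_c in the frame of frame between 0.024 and 0.0315 m and angle between each of collar_c, jar_c, bottle_c, tin_c's own z axis and vertical below 0.1 rad and angle between the x axis of collar_c and the x axis of frame, either way round below 0.35 rad and distance of each of jar_c, bottle_c, tin_c from where it was at the start of the episode below 0.015 m and linear speed of each of jar, bottle, tin, collar below 0.02 m/s); the robot touches nothing.
It fails at once if a container is tipped over (angle between any of jar_c, bottle_c, tin_c's own z axis and vertical above 0.6 rad).
It fails at once if the beaker or the weight is moved by more than 30 mm (distance of any of beaker_c, weight_c from where it was at the start of the episode above 0.03 m).
It also fails if it takes over 144 s, if anything falls off the work surface, if the arm or the gripper's body presses on something with over 40 N, if the wrist force passes 120 N, or if a joint passes its speed limit or range.

## Robot

A 6-joint arm with a two-finger parallel gripper is mounted at the origin on the work surface. World frame = base frame: x ahead of the robot, y to its left, z up, the work surface at z = 0. Lengths are in mm, angles in rad, forces in N, time in s.
With the tool pointing down it reaches from about 375 to 975 mm from the base axis. Payload 3.8 kg.
Tool frame: the origin (TCP) lies at the very end of the fingers, on their centre line; the grasp point (between the pads) lies 19 mm behind it; y points along the fingers, z is the direction in which the jaws open and shut, and the axes are right-handed (so a half turn about y gives the same grasp; the last joint's range is limited). The gripper opens to 88 mm and grips with 3 to 60 N. Pads are 18 mm wide; open, the fingers measure 123 mm over their backs; the gripper's body (75 mm by 187 mm) begins 45 mm behind the grasp point.
Start: joints at [1.223, 0.264, 1.604, -0, 1.274, -0.037], TCP at [206.426, 642.655, 204.606] pointing down, gripper open.
Joint ranges: [-2.63, 2.63], [-0.94, 2.18], [0.31, 2.57], [-1.31, 4.45], [0, 2.66], [-2.55, 2.55]. Speed limits (rad/s): [2.57, 2.57, 3.14, 3.14, 3.14, 3.14].

## Interface

Orientations are given as a 3x3 rotation matrix whose columns are the frame's x, y, z axes.
In Python, from station import r, viewer gives the robot as it stands. The module is installed in compiled form; this text tells all that it offers.
- The arm moves only by the shell command python3 -m inch 'ROWS' [FORCE]. ROWS is JSON, a list of rows, each a list of 5 numbers: the closure, from 0 (fully open) to 1 (shut), then the shift along the tool's x, y, z in units of 50 mm (1.0 is 50 mm), then the turn about the tool's y in units of 5 degrees (1.0 is 5 degrees). In form: [[jaw, x, y, z, twist], ...]. A call has 1 to 10 rows; each row is the pose to reach, as a shift and turn from the pose commanded when the call began, along the tool's axes at that moment; what a row does not reach only later rows make up. A row lasts 1/10 s, in which the tool goes at most 50 mm and 8.59 degrees, less where a joint would pass 70% of its speed; a pose out of reach is approached as far as the arm can. A call with a gripper value outside its range is refused whole. The fingers move at their own pace and stop on an object; FORCE is the grip in N (left out, the last holds). Time passes only in rows, so rows that repeat a pose let the fingers close. It gives the time, the measured TCP pose, the force and the opening at its end, in the units of the state.
- r.observe(): the state, without advancing time (a new reading comes with each control period).
- viewer.snapshot(name): name is "side" or "top" or "wrist"; returns a dict with "image" (480x640x3 uint8, red, green, blue), "fx", "fy", "cx", "cy" (pixels), "k1" (the pictures are not rectified: a ray, as slopes to the right and down, at radius r is drawn at 1 + k1 r^2 times it, then the intrinsics apply), "R" (3x3) and "t" (3): a world point X has camera coordinates R X + t. Camera axes: x right, y down, z forward; pixel columns grow to the right and rows downward; lengths in mm; the calibration is good to about 2 mm. A picture is of the moment at which its call begins. There is no depth.
- r.sign_off(): hands the job in, once; it reports no verdict.
The state is a dict: "t": time; "q": joint angles; "dq": joint speeds; "joint_torque": joint torques, N m; "tool_pos": TCP position; "orientation": TCP orientation; "force": force on the tool from outside, world axes, zero at the start; "torque": the same for the moment, N m; "gripper_width": finger opening in mm.
Only numpy, scipy, OpenCV 4.12 (cv2) and the standard library are available. Lean on these libraries where they do the work, as an engineer would, in place of code of your own. Each camera call takes 0.05 s, during which the arm holds its last target.

## Working session

There is one attempt and no reset: what is moved stays moved. The work goes in short steps, Python scripts to look and compute and a shell command to move; the robot and the scene stay as the last step left them, time stands still between calls to the robot, and variables do not carry over. Pictures are saved under pics/ and viewed, and the job is handed in when it is done.

```bash
mkdir -p pics; ls
cat > h.py <<'E'
from station import r, viewer
import numpy as np, cv2
def snap(name,fn=None):
    s=viewer.snapshot(name)
    if fn: cv2.imwrite('pics/'+fn,cv2.cvtColor(s['image'],cv2.COLOR_RGB2BGR))
    return s
def ray(s,u,v):
    x=(u-s['cx'])/s['fx'];y=(v-s['cy'])/s['fy'];rd=np.hypot(x,y);r_=rd
    for _ in range(30): r_=rd/(1+s['k1']*r_*r_)
    k=r_/rd if rd>0 else 1
    R=np.array(s['R']);t=np.array(s['t'])
    return -R.T@t, R.T@np.array([x*k,y*k,1.])
def onz(s,u,v,z):
    o,d=ray(s,u,v);return o+d*(z-o[2])/d[2]
def proj(s,X):
    c=np.array(s['R'])@np.array(X,float)+np.array(s['t']);x,y=c[0]/c[2],c[1]/c[2]
    k=1+s['k1']*(x*x+y*y);return np.array([s['fx']*x*k+s['cx'],s['fy']*y*k+s['cy']])
def tri(*obs):
    A=np.zeros((3,3));b=np.zeros(3)
    for s,u,v in obs:
        o,d=ray(s,u,v);d=d/np.linalg.norm(d);P=np.eye(3)-np.outer(d,d);A+=P;b+=P@o
    X=np.linalg.solve(A,b)
    res=[np.linalg.norm(proj(s,X)-[u,v]) for s,u,v in obs]
    return X,res
def st():
    o=r.observe()
    print('t',o['t'],'pos',np.round(o['tool_pos'],1),'F',np.round(o['force'],1),'w',round(float(o['gripper_width']),1),'q',np.round(o['q'],3))
    print(np.round(np.array(o['orientation']),3).tolist());return o
E
python3 - <<'E'
from h import *
st()
for n in ['side','top','wrist']:
    s=snap(n,n+'0.png'); print(n,s['fx'],s['k1'],np.round(s['R'],3).tolist(),np.round(s['t'],1), np.round(-np.array(s['R']).T@np.array(s['t']),1))
E
```

```text
pics
t 0.0 pos [206.1 641.9 203.3] F [-0.7  0.4  0.5] w 88.1 q [ 1.223  0.265  1.605  0.     1.274 -0.037]
[[0.952, -0.001, 0.306], [-0.306, -0.002, 0.952], [-0.0, -1.0, -0.002]]
side 446.12849861349054 -0.051220313726255635 [[0.987, -0.16, -0.004], [-0.13, -0.788, -0.602], [0.093, 0.595, -0.798]] [-521.8   99.   721.4] [ 460.5 -434.6  633.6]
top 523.6468921169328 -0.14160390186909003 [[-0.004, -1.0, 0.031], [-0.997, 0.002, -0.077], [0.077, -0.031, -0.997]] [-10.  520.8 954.2] [445.5  18.5 991.5]
wrist 384.04032392346244 0.013905574250855788 [[0.306, 0.952, -0.004], [0.911, -0.292, 0.292], [0.277, -0.093, -0.957]] [-673.8  -40.6  391.2] [134.9 665.9 383.5]
```

View pics/side0.png

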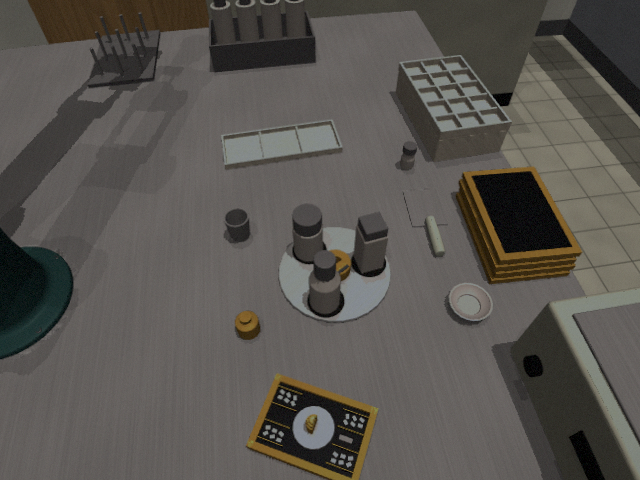

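View pics/top0.png

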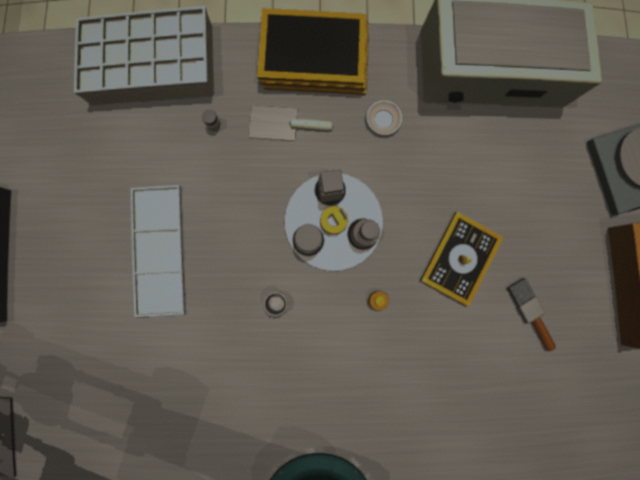

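View pics/wrist0.png

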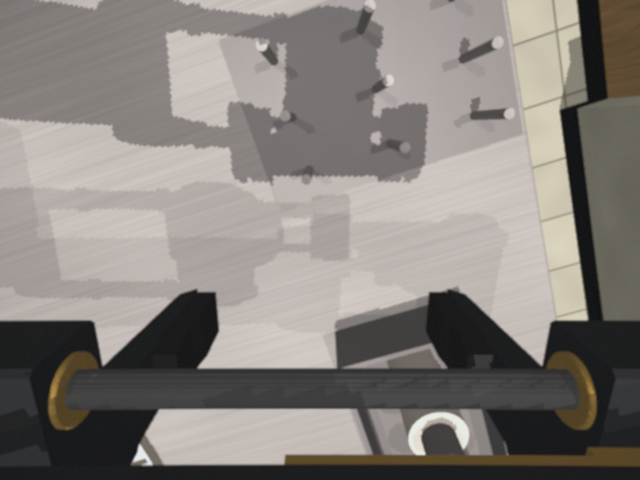

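The side view shows the tray at (282,143), the jar (308,230), bottle (325,290) and tin (371,245) around the collar (340,263), and the frame at (313,430). The top view shows the same things with the caddy at (334,222). I'll enlarge crops to measure them.

Run:
```python
import cv2
def crop(f,x0,y0,x1,y1,k,o):
    im=cv2.imread('pics/'+f)[y0:y1,x0:x1]; im=cv2.convertScaleAbs(im,alpha=1.5,beta=10)
    im=cv2.resize(im,None,fx=k,fy=k,interpolation=cv2.INTER_CUBIC)
    for x in range((x0//20+1)*20,x1,20): cv2.putText(im,str(x),((x-x0)*k,10),0,.35,(0,0,255));cv2.line(im,((x-x0)*k,12),((x-x0)*k,18),(0,0,255))
    for y in range((y0//20+1)*20,y1,20): cv2.putText(im,str(y),(0,(y-y0)*k),0,.35,(0,0,255));cv2.line(im,(22,(y-y0)*k),(28,(y-y0)*k),(0,0,255))
    cv2.imwrite('pics/'+o,im)
crop('top0.png',275,165,395,275,5,'c1.png')
crop('top0.png',410,205,510,310,5,'c2.png')
crop('side0.png',270,195,400,325,4,'c3.png')
crop('side0.png',240,370,390,480,5,'c4.png')
```

```text
(no output)
```

View pics/c1.png

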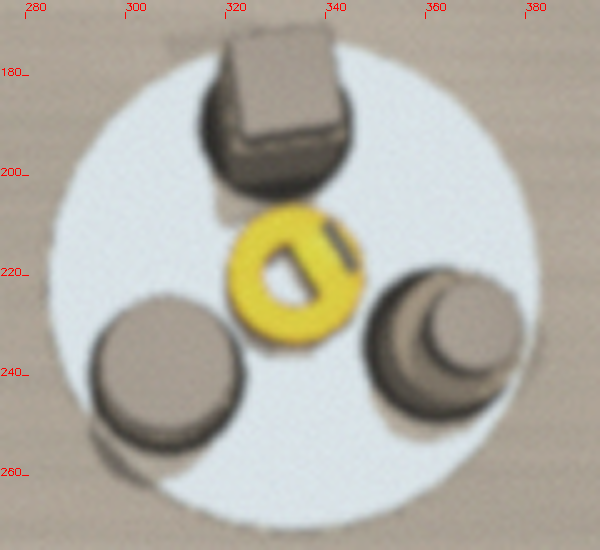

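View pics/c2.png

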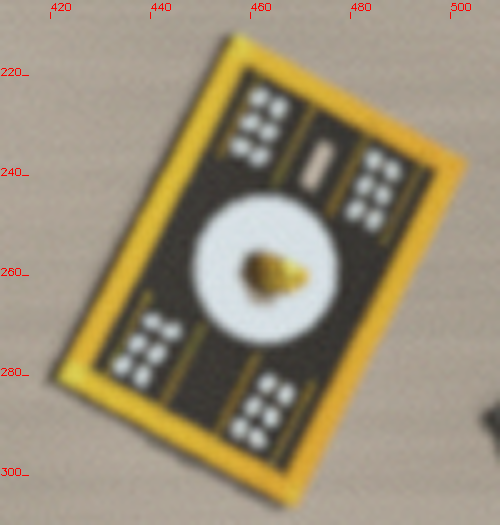

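View pics/c3.png

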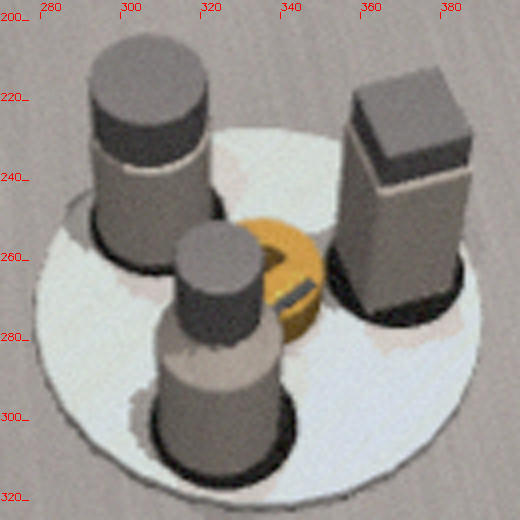

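View pics/c4.png

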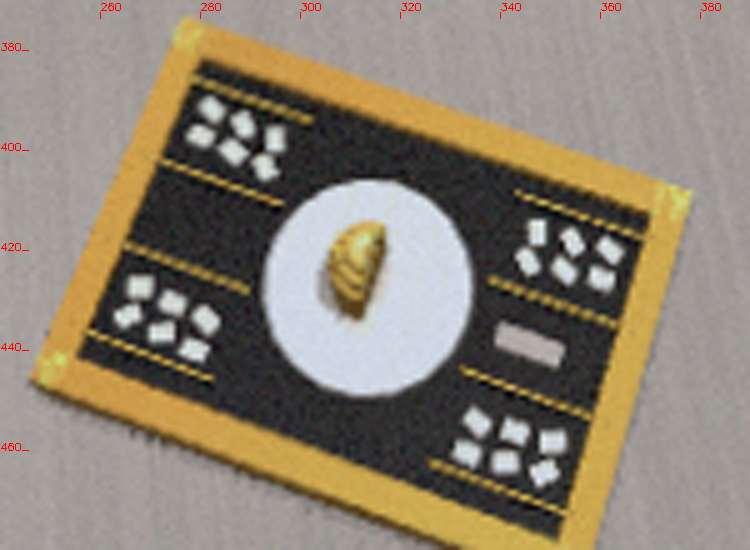

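Run:
```python
from h import *
T=snap('top');S=snap('side')
np.set_printoptions(precision=1,suppress=True)
P={}
for n,a,b in [('jar top',(308.4,238),(307.3,214.9)),('bottle top',(370.2,229.6),(325.1,259)),('tin top',(332.4,181.2),(373,223.5)),
 ('hub top',(275+0,0),(0,0))][:3]:
    X,res=tri((T,*a),(S,*b)); P[n]=X; print(n,X,np.round(res,2))
# pads/hub via ellipse fits on masks
def blob(s,lo,hi,box,key=None):
    im=cv2.cvtColor(s['image'],cv2.COLOR_RGB2HSV);m=cv2.inRange(im,lo,hi)
    k=np.zeros_like(m);x0,y0,x1,y1=box;k[y0:y1,x0:x1]=m[y0:y1,x0:x1]
    c,_=cv2.findContours(k,cv2.RETR_EXTERNAL,cv2.CHAIN_APPROX_NONE);c=max(c,key=cv2.contourArea);return c
def ell(s,lo,hi,box,z=None):
    c=blob(s,lo,hi,box); h=cv2.convexHull(c); 
    pts=np.array([onz(s,p[0],p[1],z)[:2] for p in c[:,0,:].astype(float)])
    (x,y),rad=cv2.minEnclosingCircle(pts.astype(np.float32))
    e=cv2.fitEllipse(pts.astype(np.float32)); return e
for n,s in (('T',T),('S',S)):
    box=(275,165,395,280) if n=='T' else (265,215,400,325)
    hub=(440,235,485,285) if n=='T' else (285,400,340,455)
    print(n,'caddy z8',ell(s,(0,0,140),(180,60,255),box,8.))
    print(n,'hub z16',ell(s,(0,0,125),(180,70,255),hub,16.))
    cb=(310,195,360,245) if n=='T' else (320,240,365,290)
    print(n,'collar z32',ell(s,(12,110,90),(40,255,255),cb,32.))
    hv=cv2.cvtColor(s['image'],cv2.COLOR_RGB2HSV)
    print(hv[222,345] if n=='T' else hv[300,350])
# frame corners and pointer
for n,s,c in (('T',T,[(456.8,212.3),(503.5,236.5),(468.5,306.5),(420,281)]),):
    q=np.array([onz(s,*p,16) for p in c]); print('frame corners',q[:,:2],'centre',q.mean(0),'sides',np.linalg.norm(np.roll(q,-1,0)-q,axis=1))
    a=q[0]-q[3];b=q[1]-q[2]; print('dir x', np.degrees(np.arctan2(a[1],a[0])),np.degrees(np.arctan2(b[1],b[0])))
p=onz(T,473,238,5);print('pointer',p); 
X,res=tri((T,473.,238.),(S,346,438.5));print('pointer',X,res)
# tray
for n,s,box in (('T',T,(125,175,192,325)),('S',S,(210,110,350,175))):
    c=blob(s,(0,0,135),(180,60,255),box)
    pts=np.array([onz(s,p[0],p[1],14.)[:2] for p in c[:,0,:].astype(float)]);print(n,'tray',cv2.minAreaRect(pts.astype(np.float32)))
print('idx bar T',onz(T,342.5,214.5,32),'S',onz(S,270+295/4,195+296/4,32))
```

```text
jar top [507.3  14.6 103. ] [0.7 0.7]
bottle top [518.9 -88.2 126.2] [0.3 0.4]
tin top [602.6 -26.3 112.5] [0.2 0.2]
T caddy z8 ((565.9801635742188, 24.81977081298828), (58.75362014770508, 112.46951293945312), 74.34258270263672)
T hub z16 ((472.6246032714844, -277.998291015625), (49.95558166503906, 51.192474365234375), 98.22357177734375)
T collar z32 ((544.3150024414062, -30.988784790039062), (44.976802825927734, 50.90182113647461), 111.59741973876953)
[ 26 182 140]
S caddy z8 ((583.4638671875, -82.24945831298828), (56.563385009765625, 102.96269226074219), 134.79049682617188)
S hub z16 ((472.1802978515625, -277.6411437988281), (52.310611724853516, 53.30913543701172), 175.4250030517578)
S collar z32 ((554.8893432617188, -30.918895721435547), (27.35818099975586, 45.354496002197266), 5.910491466522217)
[100  16 141]
frame corners [[ 560.6 -268.7]
 [ 514.  -360.2]
 [ 381.4 -287.8]
 [ 430.6 -194.9]] centre [ 471.6 -277.9   16. ] sides [102.6 151.1 105.1 149.4]
dir x -29.609728917617126 -28.638125091076276
pointer [ 512.  -302.9    5. ]
pointer [ 511.8 -299.4   15.7] [np.float64(0.25968499074688106), np.float64(0.3782998064700996)]
T tray ((448.56964111328125, 295.030517578125), (152.09164428710938, 83.24817657470703), 2.7611515522003174)
S tray ((486.83428955078125, 294.67205810546875), (74.54925537109375, 72.63134002685547), 3.0320730209350586)
idx bar T [554.4 -48.7  32. ] S [556.8 -48.   32. ]
```

```bash
cat >> h.py <<'E'
def blob(s,lo,hi,box):
    im=cv2.cvtColor(s['image'],cv2.COLOR_RGB2HSV);m=cv2.inRange(im,lo,hi)
    k=np.zeros_like(m);x0,y0,x1,y1=box;k[y0:y1,x0:x1]=m[y0:y1,x0:x1];return k
def plan(x,y,z,th=None):
    """units [x,y,z,twist] from commanded-ish (measured) pose to TCP x,y,z with jaw axis th deg"""
    o=r.observe();R=np.array(o['orientation']);d=R.T@(np.array([x,y,z])-np.array(o['tool_pos']))/50
    cur=np.degrees(np.arctan2(R[1,2],R[0,2]));tw=0
    if th is not None: tw=-((th-cur+90)%180-90)/5
    print('units',np.round(d,2),'twist',round(tw,2),'cur th',round(cur,1),'dist',np.linalg.norm(d)*50)
E
python3 - <<'E'
from h import *
np.set_printoptions(precision=1,suppress=True)
T=snap('top');S=snap('side')
for n,s,box in (('T',T,(125,175,192,325)),('S',S,(215,115,348,170))):
    m=blob(s,(0,0,110),(180,60,255),box) if n=='S' else blob(s,(0,0,130),(180,60,255),box)
    m=cv2.morphologyEx(m,cv2.MORPH_OPEN,np.ones((3,3)))
    pts=np.array([onz(s,p[0],p[1],14.)[:2] for p in cv2.findNonZero(m)[:,0,:].astype(float)]);print(n,'tray',cv2.minAreaRect(pts.astype(np.float32)))
    cv2.imwrite('pics/m%s.png'%n,m)
im=T['image'];
q=np.array([onz(T,275+a/5,165+b/5,113.) for a,b in [(228,38),(328,28),(345,122),(248,135)]]);print(q)
for i in range(4):
    d=q[(i+1)%4]-q[i];print(np.linalg.norm(d),np.degrees(np.arctan2(d[1],d[0])))
q=np.array([onz(S,270+a/4,195+b/4,113.) for a,b in [(353,92),(436,67),(471,140),(390,158)]]);print(q)
for i in range(4):
    d=q[(i+1)%4]-q[i];print(np.linalg.norm(d),np.degrees(np.arctan2(d[1],d[0])))
q=np.array([onz(T,*p,14.) for p in [(131,187),(180,185),(184,316),(135,317)]]);print(q,q.mean(0))
plan(518.9,-88.2,200,0)
E
```

```text
T tray ((486.6133117675781, 296.939697265625), (234.08615112304688, 83.48519897460938), 2.959970474243164)
S tray ((485.17559814453125, 294.3165588378906), (236.55438232421875, 77.85980987548828), 2.9135165214538574)
[[617.   -6.3 113. ]
 [620.5 -40.4 113. ]
 [588.1 -45.9 113. ]
 [583.6 -12.9 113. ]]
34.30605238239099 -84.08167442693053
32.8941102710725 -170.33190500236995
33.302867602257706 97.76029449545703
34.042209707007 11.264201623449056
[[583.1 -12.5 113. ]
 [617.2  -5.4 113. ]
 [621.6 -42.5 113. ]
 [590.  -45.9 113. ]]
34.86303849585912 11.75384633852698
37.30040352458798 -83.20757318990594
31.854931349515933 -173.87213479304052
34.03783358496921 101.6454891948433
[[610.2 352.3  14. ]
 [613.3 257.4  14. ]
 [367.2 246.4  14. ]
 [364.6 339.7  14. ]] [488.8 299.   14. ]
units [ 10.4   0.1 -12. ] twist 14.44 cur th 72.2 dist 794.7300765218681
```

```bash
python3 -m inch '[[0,0.5,0.05,-0.6,0],[0,1.1,0.05,-1.3,0],[0,1.7,0.05,-2,-1],[0,2.3,0.05,-2.7,-2],[0,2.9,0.05,-3.4,-3],[0,3.5,0.05,-4.1,-4],[0,4.1,0.05,-4.8,-4.6],[0,4.7,0.05,-5.5,-4.6],[0,5.2,0.05,-6,-4.6],[0,5.2,0.05,-6,-4.6]]' 25
python3 - <<'E'
from h import *
st();plan(518.9,-88.2,200,95)
E
```

```text
t: 1.35
tool_pos: [363.6, 274.3, 202.4]
orientation: [[0.996, 0.001, -0.086], [0.086, -0.001, 0.996], [0.001, -1.0, -0.001]]
force: [-0.2, 1.0, -0.3]
gripper_width: 87.8
t 1.35 pos [363.6 274.3 202.4] F [-0.2  1.  -0.3] w 87.8 q [ 5.930e-01 -1.610e-01  2.054e+00 -2.000e-03  1.248e+00 -1.063e+00]
[[0.996, 0.001, -0.086], [0.086, -0.001, 0.996], [0.001, -1.0, -0.001]]
units [ 2.47  0.06 -7.49] twist -0.02 cur th 94.9 dist 394.39185778032106
```

```bash
python3 -m inch '[[0,0.2,0.05,-0.8,0],[0,0.6,0.05,-1.7,0],[0,0.9,0.05,-2.6,0],[0,1.2,0.05,-3.5,0],[0,1.5,0.05,-4.4,0],[0,1.8,0.05,-5.3,0],[0,2.1,0.05,-6.2,0],[0,2.4,0.05,-7.0,0],[0,2.47,0.05,-7.49,0],[0,2.47,0.05,-7.49,0]]'
python3 - <<'E'
from h import *
st();snap('wrist','w1.png');plan(518.9,-88.2,91,95)
E
```

```text
t: 2.35
tool_pos: [520.3, -86.3, 199.5]
orientation: [[0.996, 0.0, -0.087], [0.087, -0.0, 0.996], [0.0, -1.0, -0.0]]
force: [-0.7, 0.4, -0.5]
gripper_width: 88.3
t 2.35 pos [520.3 -86.3 199.5] F [-0.7  0.4 -0.5] w 88.3 q [-0.211 -0.013  1.923 -0.     1.231 -1.869]
[[0.996, 0.0, -0.087], [0.087, -0.0, 0.996], [0.0, -1.0, -0.0]]
units [-0.02  2.17 -0.07] twist 0.01 cur th 95.1 dist 108.46889423082536
```

View pics/w1.png

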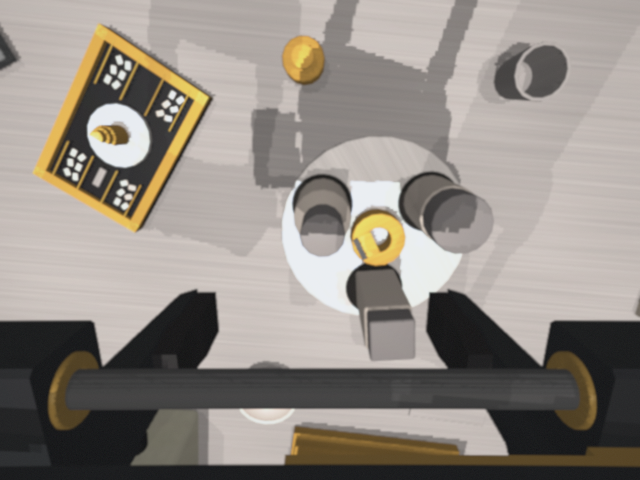

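The wrist view shows the cap at (322,232), centred between the fingers. The jar lid is at (457,220), the tin lid at (390,335) and the collar at (377,238). I'll cross-check these, then descend.

```bash
python3 - <<'E'
from h import *
np.set_printoptions(precision=1,suppress=True)
W=snap('wrist')
print('bottle',onz(W,322,232,126),'jar',onz(W,457,221,103),'tin',onz(W,390,336,113),'collar',onz(W,377,238,32),'hub',onz(W,118,135,16))
for n,a in (('tcp',r.observe()['tool_pos']),('b',[518.9,-88.2,126]),('j',[507.3,14.6,103]),('t',[602.6,-26.3,113])): print(n,proj(W,a))
def C(box,lo,hi):
    m=blob(W,lo,hi,box);c=max(cv2.findContours(m,0,1)[0],key=cv2.contourArea);return cv2.fitEllipse(c)
print(C((340,200,415,275),(12,110,90),(40,255,255)))
E
cd pics; python3 -c "
import cv2
im=cv2.imread('w1.png')[130:370,270:510];cv2.imwrite('c5.png',cv2.resize(im,None,fx=2.5,fy=2.5,interpolation=2))"
```

```text
bottle [515.2 -84.9 126. ] jar [504.4  14.4 103. ] tin [598.3 -24.  113. ] collar [542.5 -30.4  32. ] hub [ 471.  -274.9   16. ]
tcp [323.6 278.7]
b [316.7 236.7]
j [456.5 224.8]
t [386.4 340.6]
((375.80859375, 237.86329650878906), (49.80563735961914, 55.91959762573242), 161.00265502929688)
```

View pics/c5.png

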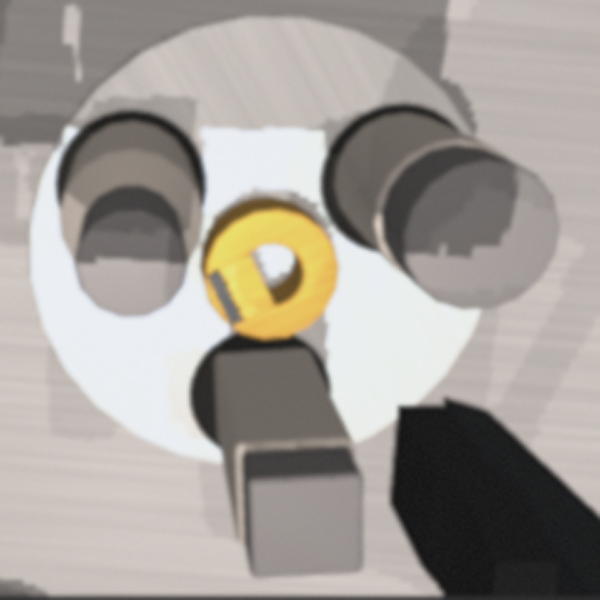

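```bash
python3 -m inch '[[0,-0.02,0.6,0,0],[0,-0.03,1.2,0,0],[0,-0.04,1.8,0,0],[0,-0.04,2.1,0,0],[0,-0.04,2.17,0,0],[0,-0.04,2.17,0,0],[1,-0.04,2.17,0,0],[1,-0.04,2.17,0,0],[1,-0.04,2.17,0,0],[1,-0.04,2.17,0,0]]' 25; python3 -m inch '[[1,0,0,0,0],[1,0,0,0,0],[1,0,0,0,0]]'
python3 - <<'E'
from h import *
snap('side','s1.png')
E
```

```text
t: 3.45
tool_pos: [517.7, -84.6, 91.9]
orientation: [[0.996, 0.001, -0.09], [0.09, -0.0, 0.996], [0.001, -1.0, -0.0]]
force: [-0.6, 0.2, -0.4]
gripper_width: 58.4
t: 3.75
tool_pos: [517.1, -84.5, 91.1]
orientation: [[0.996, -0.0, -0.09], [0.09, -0.0, 0.996], [-0.0, -1.0, -0.0]]
force: [-0.5, -0.4, -0.1]
gripper_width: 34.1
```

View pics/s1.png

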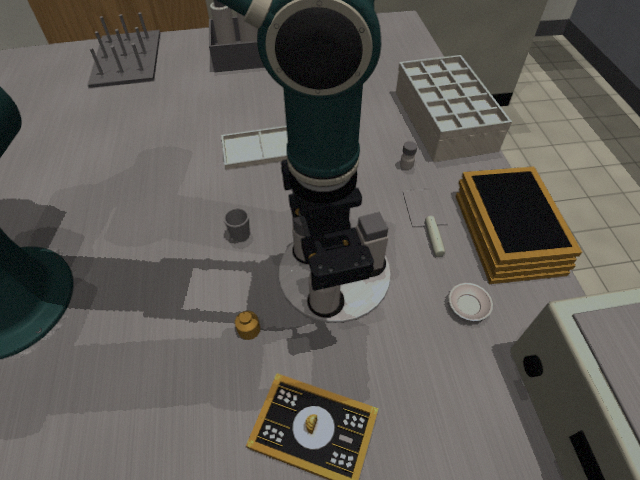

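Side view: the fingers are around the cap at about (330,255), and the bottle still stands on its pad. I'll finish closing and lift.

```bash
python3 -m inch '[[1,0,0,0,0],[1,0,0,0,0],[1,0,0,0,0],[1,0,-0.1,0,0],[1,0,-0.3,0,0],[1,0,-0.6,0,0],[1,0,-1.0,0,0],[1,0,-1.6,0,0],[1,0,-2.2,0,0],[1,0,-2.2,0,0]]'
python3 - <<'E'
from h import *
st();snap('side','s2.png'); plan(568,301,200,95)
E
```

```text
t: 4.8
tool_pos: [520.4, -85.1, 207.0]
orientation: [[0.996, 0.009, -0.091], [0.091, -0.002, 0.996], [0.009, -1.0, -0.003]]
force: [1.4, 0.3, -0.0]
gripper_width: 0.3
t 4.8 pos [520.4 -85.1 207. ] F [ 1.4  0.3 -0. ] w 0.3 q [-0.209 -0.025  1.921  0.     1.236 -1.871]
[[0.996, 0.009, -0.091], [0.091, -0.002, 0.996], [0.009, -1.0, -0.003]]
units [1.67 0.09 7.6 ] twist 0.04 cur th 95.2 dist 388.87628210602423
```

View pics/s2.png

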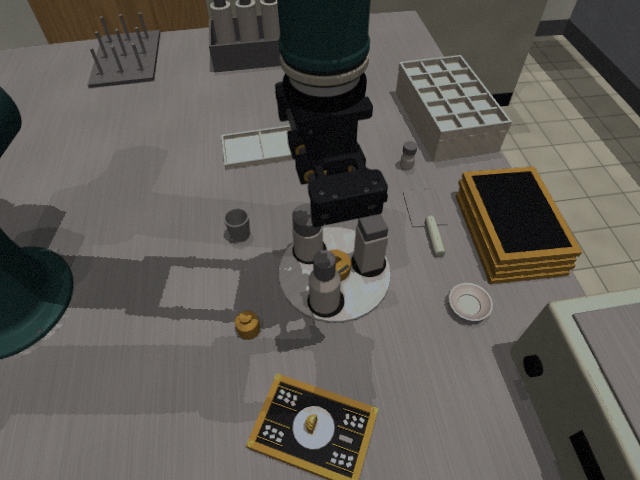

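The gripper shut on nothing (0.3 mm), and the bottle still stands at (325,285). I'll find out why before trying again.

Run:
```python
from h import *
W=snap('wrist','w2.png')
print(proj(W,r.observe()['tool_pos']))
a=cv2.imread('pics/side0.png')[190:330,265:405];b=cv2.imread('pics/s2.png')[190:330,265:405];c=cv2.imread('pics/s1.png')[190:330,265:405]
cv2.imwrite('pics/c6.png',cv2.resize(np.hstack([b,c]),None,fx=2.8,fy=2.8,interpolation=2))
```

```text
[322.45117649 275.29080714]
```

View pics/w2.png

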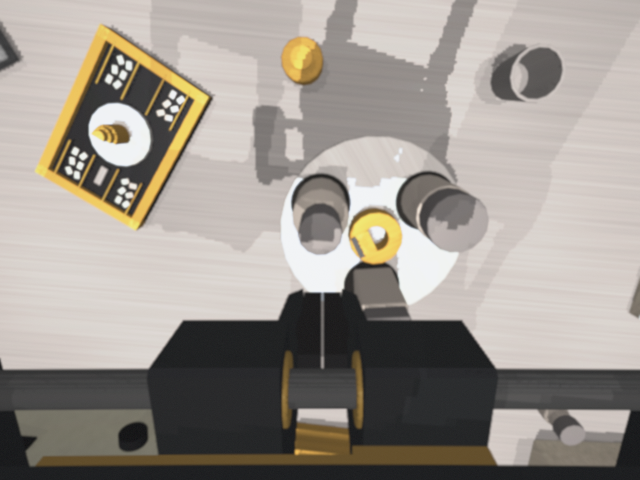

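View pics/c6.png

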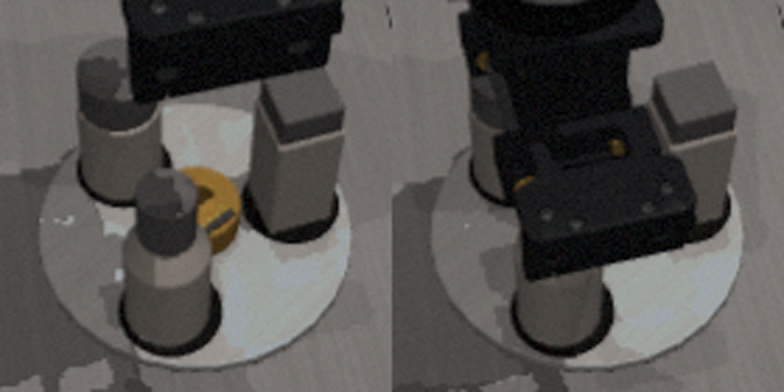

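Run:
```python
from h import *
W=snap('wrist');o=r.observe();p=np.array(o['tool_pos']);R=np.array(o['orientation'])
for off in [(0,0,0),(-9,0,0),(9,0,0),(-9,-10,0),(-9,-19,0),(-9,-38,0),(-9,-64,0)]: print(off,proj(W,p+R@np.array(off,float)).round(1))
print(R.T@( -np.array(W['R']).T@np.array(W['t'])-p))
print((np.array(W['R'])@R).round(3))
a=cv2.imread('pics/w2.png')[240:480,200:440]
cv2.imwrite('pics/c7.png',cv2.convertScaleAbs(cv2.resize(a,None,fx=2.5,fy=2.5,interpolation=2),alpha=2.5,beta=20))
```

```text
(0, 0, 0) [322.2 276.5]
(-9, 0, 0) [322.2 259.8]
(9, 0, 0) [322.2 292.7]
(-9, -10, 0) [322.2 267. ]
(-9, -19, 0) [322.1 274. ]
(-9, -38, 0) [322.1 291.6]
(-9, -64, 0) [321.9 323.5]
[ -74.49660704 -181.35116972    0.25423626]
[[ 0.     0.002  1.   ]
 [ 0.956 -0.294  0.   ]
 [ 0.294  0.956 -0.002]]
```

View pics/c7.png

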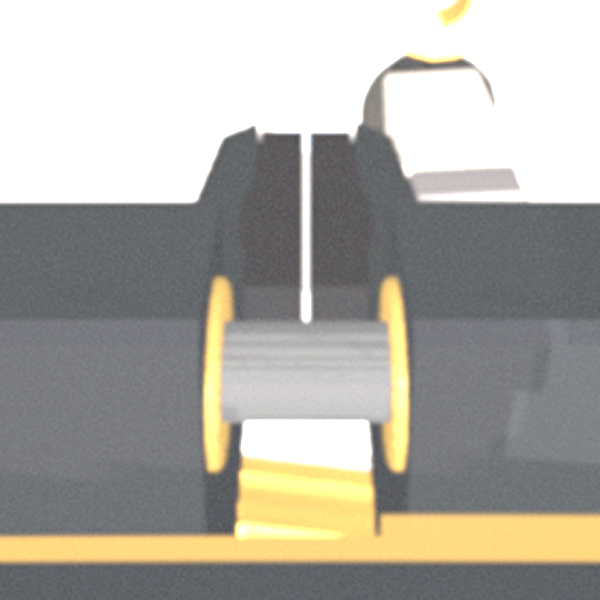

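The open jaw gap, which reads 88 mm, spans about 211 px in the wrist view. That puts the visible fingertips about 160 mm from the camera and roughly 36 mm above the reported TCP, so the first close likely passed just over the cap. I'll reopen and go about 23 mm lower, which is safe whether or not the tips are short, and let the closing width decide.

```bash
python3 -m inch '[[0,0,0,0,0],[0,0,0,0,0],[0,0,0,0,0],[0,0,0,0,0],[0,0,0,0,0],[0,0,0,0,0],[0,0,0,0,0],[0,0,0,0,0],[0,0,0,0,0],[0,0,0,0,0]]'
python3 - <<'E'
from h import *
st();plan(517.5,-86,68,95)
W=snap('wrist','w3.png')
E
```

```text
t: 5.95
tool_pos: [517.1, -84.5, 201.1]
orientation: [[0.996, 0.0, -0.09], [0.09, -0.0, 0.996], [0.0, -1.0, -0.0]]
force: [0.2, -0.3, -0.1]
gripper_width: 78.3
t 5.95 pos [517.1 -84.5 201.1] F [ 0.2 -0.3 -0.1] w 78.3 q [-0.209 -0.021  1.928 -0.     1.234 -1.871]
[[0.996, 0.0, -0.09], [0.09, -0.0, 0.996], [0.0, -1.0, -0.0]]
units [ 0.    2.66 -0.03] twist 0.04 cur th 95.2 dist 133.15740618072968
```

```bash
python3 -m inch '[[0,0,0.6,-0.02,0],[0,0,1.2,-0.02,0],[0,0,1.8,-0.02,0],[0,0,2.3,-0.02,0],[0,0,2.5,-0.02,0],[0,0,2.66,-0.02,0],[0,0,2.66,-0.02,0]]'
python3 - <<'E'
from h import *
o=st();W=snap('wrist','w3.png')
E
```

```text
t: 6.7
tool_pos: [517.1, -85.4, 67.8]
orientation: [[0.996, -0.001, -0.09], [0.09, 0.0, 0.996], [-0.001, -1.0, 0.0]]
force: [-0.7, -1.3, 0.7]
gripper_width: 87.9
t 6.7 pos [517.1 -85.4  67.8] F [-0.7 -1.3  0.7] w 87.9 q [-0.211  0.109  2.057 -0.     0.976 -1.873]
[[0.996, -0.001, -0.09], [0.09, 0.0, 0.996], [-0.001, -1.0, 0.0]]
```

View pics/w3.png

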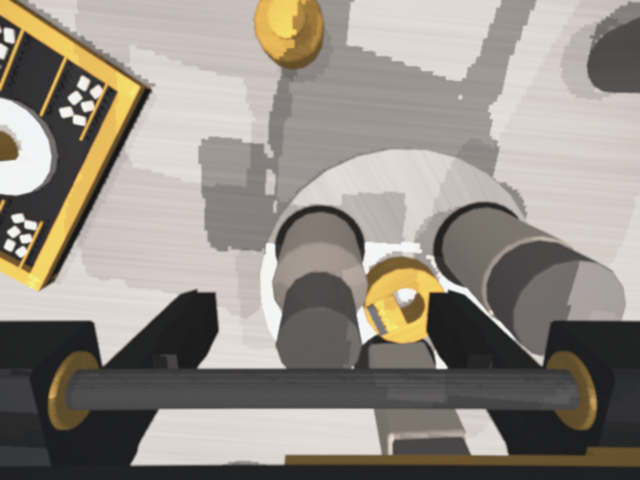

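Wrist view: the cap is between the fingers at (319,335), with its top around the upper pad end. I'll close and watch the width.

```bash
python3 -m inch '[[1,0,0,0,0],[1,0,0,0,0],[1,0,0,0,0],[1,0,0,0,0],[1,0,0,0,0],[1,0,0,0,0],[1,0,0,0,0],[1,0,0,0,0],[1,0,0,0,0],[1,0,0,0,0]]' 25
python3 - <<'E'
from h import *
o=st();W=snap('wrist','w4.png')
E
```

```text
t: 7.75
tool_pos: [517.3, -85.6, 68.1]
orientation: [[0.996, 0.0, -0.091], [0.091, -0.0, 0.996], [0.0, -1.0, -0.0]]
force: [-0.1, -1.7, 0.4]
gripper_width: 31.1
t 7.75 pos [517.3 -85.6  68.1] F [-0.1 -1.7  0.4] w 31.1 q [-0.211  0.108  2.057 -0.     0.976 -1.873]
[[0.996, 0.0, -0.091], [0.091, -0.0, 0.996], [0.0, -1.0, -0.0]]
```

View pics/w4.png

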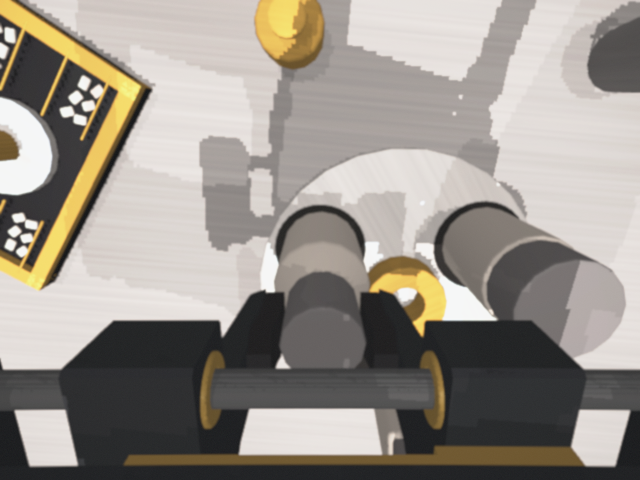

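The width stopped at 31.1 mm, so the cap (32 mm) is held and the fingertips do sit about 36 mm above the reported TCP. Lifting.

```bash
python3 -m inch '[[1,0,-0.1,0,0],[1,0,-0.3,0,0],[1,0,-0.6,0,0],[1,0,-1.0,0,0],[1,0,-1.6,0,0],[1,0,-2.2,0,0],[1,0,-2.6,0,0],[1,0,-2.7,0,0],[1,0,-2.7,0,0]]'
python3 - <<'E'
from h import *
st();snap('side','s3.png'); plan(568,301,200,95)
E
```

```text
t: 8.7
tool_pos: [518.0, -85.5, 204.8]
orientation: [[0.996, 0.003, -0.091], [0.091, -0.001, 0.996], [0.003, -1.0, -0.001]]
force: [-0.0, 0.1, -3.9]
gripper_width: 31.5
t 8.7 pos [518.  -85.5 204.8] F [-0.   0.1 -3.9] w 31.5 q [-0.211 -0.023  1.924  0.     1.238 -1.873]
[[0.996, 0.003, -0.091], [0.091, -0.001, 0.996], [0.003, -1.0, -0.001]]
units [1.71 0.06 7.6 ] twist 0.04 cur th 95.2 dist 389.71989493125056
```

View pics/s3.png

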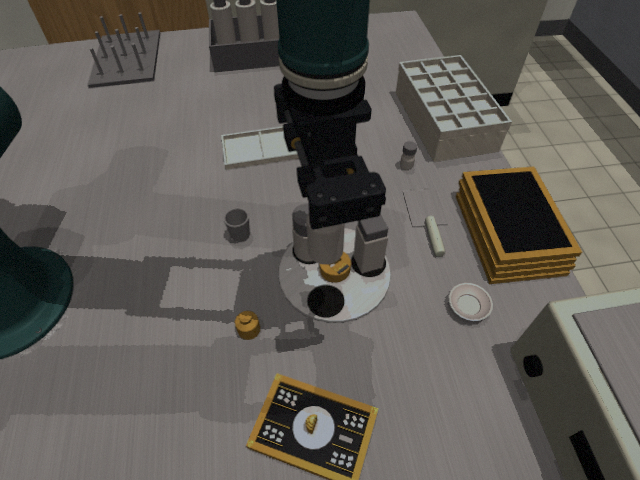

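```bash
python3 -m inch '[[1,0.05,0,0.2,0],[1,0.15,0,0.8,0],[1,0.4,0,1.6,0],[1,0.6,0,2.5,0],[1,0.8,0,3.4,0],[1,1.0,0,4.4,0],[1,1.2,0,5.3,0],[1,1.4,0,6.2,0],[1,1.55,0,7.0,0],[1,1.69,0,7.5,0]]'; python3 -m inch '[[1,0.0,0,0.1,0],[1,0,0,0.1,0]]'
python3 - <<'E'
from h import *
st();snap('side','s4.png');snap('top','t4.png'); plan(567,301,64.5,95)
a=cv2.imread('pics/s4.png')[:300,150:470];b=cv2.imread('pics/t4.png')[120:420,80:400];cv2.imwrite('pics/c8.png',np.hstack([a,b]))
E
```

```text
t: 9.75
tool_pos: [565.6, 299.2, 200.7]
orientation: [[0.996, -0.004, -0.093], [0.093, -0.0, 0.996], [-0.004, -1.0, 0.0]]
force: [-0.2, -0.9, -2.0]
gripper_width: 31.7
t: 9.95
tool_pos: [565.5, 301.4, 201.1]
orientation: [[0.996, -0.003, -0.093], [0.093, -0.002, 0.996], [-0.003, -1.0, -0.001]]
force: [0.7, 0.1, -2.8]
gripper_width: 31.4
t 9.95 pos [565.5 301.4 201.1] F [ 0.7  0.1 -2.8] w 31.4 q [ 0.451  0.205  1.683 -0.     1.258 -1.213]
[[0.996, -0.003, -0.093], [0.093, -0.002, 0.996], [-0.003, -1.0, -0.001]]
units [0.03 2.75 0.03] twist 0.04 cur th 95.2 dist 137.37241078820554
```

View pics/c8.png

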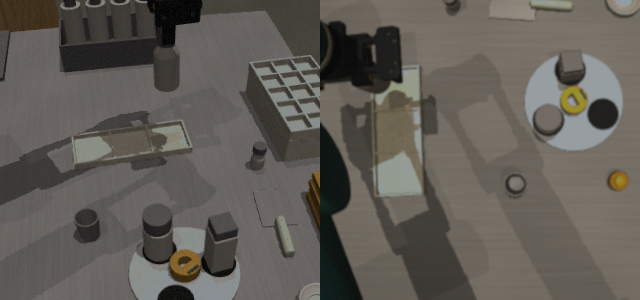

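The bottle hangs upright over the far cell (side view about (316,65)). Lowering.

```bash
python3 -m inch '[[1,0.02,0.4,0,0],[1,0.03,1.0,0,0],[1,0.03,1.6,0,0],[1,0.03,2.2,0,0],[1,0.03,2.5,0,0],[1,0.03,2.6,0,0],[1,0.03,2.66,0,0],[1,0.03,2.70,0,0],[1,0.03,2.72,0,0],[1,0.03,2.73,0,0]]'
python3 - <<'E'
from h import *
st();snap('side','s5.png')
a=cv2.imread('pics/s5.png')[70:220,180:380];cv2.imwrite('pics/c9.png',cv2.resize(a,None,fx=4,fy=4,interpolation=2))
E
```

```text
t: 11.05
tool_pos: [569.3, 301.2, 67.9]
orientation: [[0.996, 0.002, -0.091], [0.091, 0.001, 0.996], [0.002, -1.0, 0.001]]
force: [-0.5, 0.0, -3.6]
gripper_width: 30.8
t 11.05 pos [569.3 301.2  67.9] F [-0.5  0.  -3.6] w 30.8 q [ 0.448  0.318  1.8   -0.     1.021 -1.214]
[[0.996, 0.002, -0.091], [0.091, 0.001, 0.996], [0.002, -1.0, 0.001]]
```

View pics/c9.png

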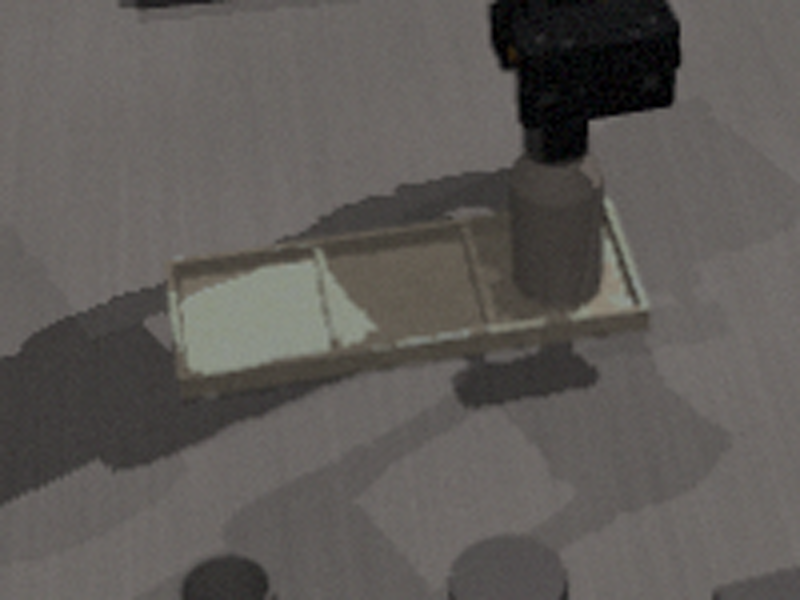

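The bottle is inside the far cell at (319,142) and its weight still hangs on the gripper. I'll lower a few mm more.

```bash
python3 -m inch '[[1,0,0,0,0],[1,0,0.02,0,0]]';python3 -m inch '[[1,0,0.03,0,0],[1,0,0.03,0,0]]'; python3 -m inch '[[1,0,0.02,0,0],[1,0,0.02,0,0]]'
```

```text
t: 11.3
tool_pos: [568.8, 301.0, 66.1]
orientation: [[0.996, 0.001, -0.091], [0.091, 0.0, 0.996], [0.001, -1.0, 0.0]]
force: [-0.5, 0.0, -2.8]
gripper_width: 31.3
t: 11.5
tool_pos: [568.6, 300.9, 64.2]
orientation: [[0.996, 0.0, -0.091], [0.091, 0.0, 0.996], [0.0, -1.0, 0.0]]
force: [1.1, -0.7, -3.2]
gripper_width: 31.5
t: 11.7
tool_pos: [569.1, 301.0, 64.1]
orientation: [[0.996, 0.001, -0.091], [0.091, 0.0, 0.996], [0.001, -1.0, 0.0]]
force: [-0.8, -1.6, 3.5]
gripper_width: 31.3
```

Contact (+3.5 N at z 64). Release, rise and go over the tin.

```bash
python3 -m inch '[[0,0,0,0,0],[0,0,0,0,0],[0,0,0,0,0],[0,0,0,0,0],[0,0,-0.3,0,0],[0,0,-1,0,0],[0,0,-2,0,0],[0,0,-2.8,0,0],[0,0,-2.8,0,0]]'
python3 - <<'E'
from h import *
st();snap('side','s6.png')
a=cv2.imread('pics/s6.png')[70:220,180:380];cv2.imwrite('pics/c10.png',cv2.resize(a,None,fx=4,fy=4,interpolation=2))
plan(601.5,-24.5,200,99)
E
```

```text
t: 12.6
tool_pos: [573.0, 303.0, 213.1]
orientation: [[0.996, 0.014, -0.091], [0.091, 0.006, 0.996], [0.014, -1.0, 0.005]]
force: [1.8, 1.1, 0.7]
gripper_width: 88.3
t 12.6 pos [573.  303.  213.1] F [1.8 1.1 0.7] w 88.3 q [ 0.448  0.198  1.668 -0.     1.26  -1.213]
[[0.996, 0.014, -0.091], [0.091, 0.006, 0.996], [0.014, -1.0, 0.005]]
units [ 0.01  0.16 -6.56] twist -0.76 cur th 95.2 dist 328.2103990692001
```

View pics/c10.png

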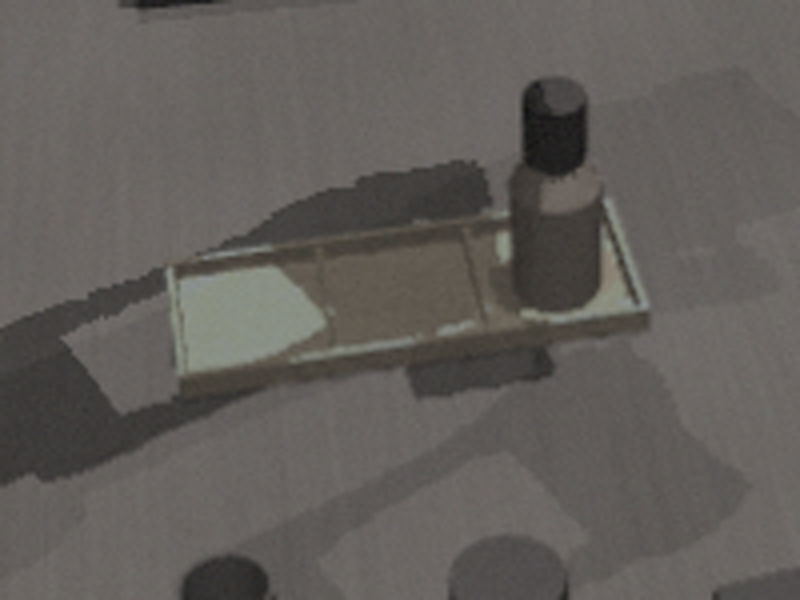

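The bottle stands upright in the far cell. Now over to the tin.

```bash
python3 -m inch '[[0,0,0,-0.5,0],[0,0,0,-1.4,0],[0,0,0,-2.4,0],[0,0,0,-3.4,-0.3],[0,0,0,-4.4,-0.76],[0,0,0,-5.3,-0.76],[0,0,0,-6.1,-0.76],[0,0,0,-6.55,-0.76],[0,0,0,-6.55,-0.76],[0,0,0,-6.55,-0.76]]'
python3 - <<'E'
from h import *
st();W=snap('wrist','w5.png')
plan(601.5,-24.5,62,99)
a=cv2.imread('pics/w5.png')[120:360,200:460];cv2.imwrite('pics/c11.png',cv2.resize(a,None,fx=3,fy=3,interpolation=2))
E
```

```text
t: 13.65
tool_pos: [597.2, -25.5, 201.9]
orientation: [[0.988, -0.002, -0.155], [0.155, 0.001, 0.988], [-0.002, -1.0, 0.001]]
force: [-0.0, 0.7, 0.6]
gripper_width: 88.3
t 13.65 pos [597.2 -25.5 201.9] F [-0.   0.7  0.6] w 88.3 q [-8.500e-02  1.220e-01  1.776e+00  1.000e-03  1.245e+00 -1.811e+00]
[[0.988, -0.002, -0.155], [0.155, 0.001, 0.988], [-0.002, -1.0, 0.001]]
units [ 0.09  2.8  -0.01] twist -0.0 cur th 99.0 dist 140.13898496392636
```

View pics/c11.png

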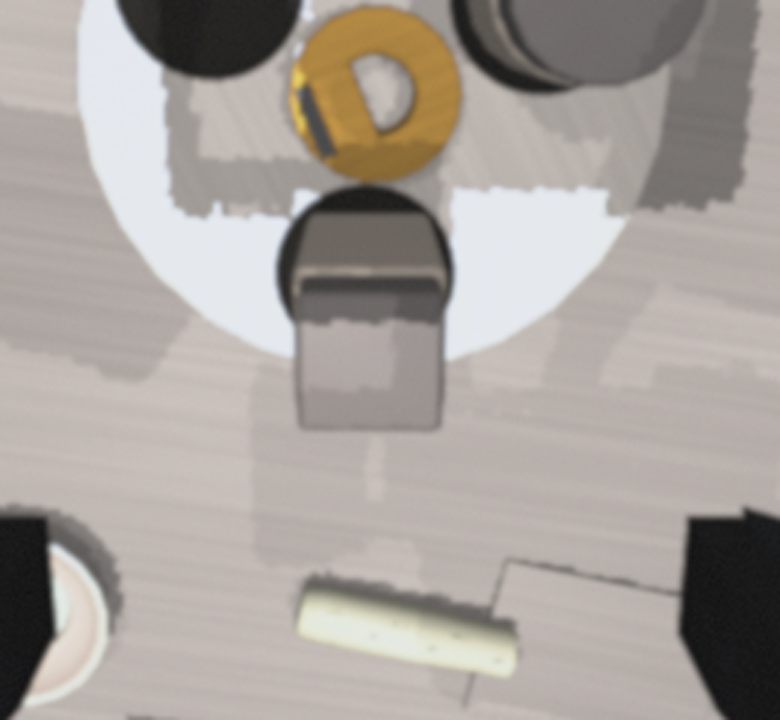

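Run:
```python
from h import *
W=snap('wrist');o=r.observe();print(onz(W,323.3,240.3,113),proj(W,[601.5,-24.5,113]), o['tool_pos'])
plan(600.5,-24.5,62,99)
```

```text
[603.24676284 -22.70027552 113.        ] [321.24271934 237.67016364] [597.51562523 -24.32894553 202.36598937]
units [ 0.06  2.81 -0.02] twist 0.01 cur th 99.0 dist 140.39781594940044
```

```bash
python3 -m inch '[[0,0.03,0.6,0,0],[0,0.06,1.3,0,0],[0,0.09,2.0,0,0],[0,0.09,2.5,0,0],[0,0.09,2.75,0,0],[0,0.09,2.82,0,0],[1,0.09,2.82,0,0],[1,0.09,2.82,0,0],[1,0.09,2.82,0,0],[1,0.09,2.82,0,0]]' 25;python3 -m inch '[[1,0,0,0,0],[1,0,0,0,0],[1,0,0,0,0],[1,0,0,0,0],[1,0,0,0,0],[1,0,0,0,0]]'
python3 - <<'E'
from h import *
st();W=snap('wrist','w6.png')
E
```

```text
t: 14.75
tool_pos: [603.6, -24.8, 63.5]
orientation: [[0.988, 0.002, -0.156], [0.156, -0.0, 0.988], [0.002, -1.0, -0.001]]
force: [-0.0, -0.7, 0.3]
gripper_width: 58.3
t: 15.35
tool_pos: [602.7, -24.6, 62.3]
orientation: [[0.988, 0.0, -0.156], [0.156, 0.0, 0.988], [0.0, -1.0, 0.0]]
force: [-0.2, 1.1, 1.6]
gripper_width: 35.9
t 15.35 pos [602.7 -24.6  62.3] F [-0.2  1.1  1.6] w 35.9 q [-0.082  0.255  1.894  0.     0.993 -1.81 ]
[[0.988, 0.0, -0.156], [0.156, 0.0, 0.988], [0.0, -1.0, 0.0]]
```

View pics/w6.png

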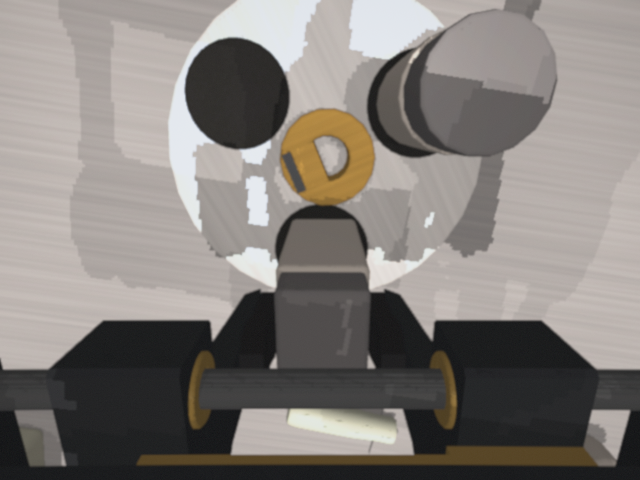

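Width 35.9 mm, so the lid is held squarely, and the wrist view shows it centred at (322,320). Lifting to the middle cell.

```bash
python3 -m inch '[[1,0,-0.1,0,0],[1,0,-0.3,0,0],[1,0,-0.7,0,0],[1,0,-1.2,0,0],[1,0,-1.8,0,0],[1,0,-2.4,0,0],[1,0,-2.75,0,0],[1,0,-2.8,0,0],[1,0,-2.8,0,0]]'
python3 - <<'E'
from h import *
st();plan(487,297,200,99)
E
```

```text
t: 16.3
tool_pos: [602.7, -24.7, 202.6]
orientation: [[0.988, 0.001, -0.156], [0.156, -0.0, 0.988], [0.001, -1.0, -0.0]]
force: [0.7, 0.4, -2.5]
gripper_width: 35.8
t 16.3 pos [602.7 -24.7 202.6] F [ 0.7  0.4 -2.5] w 35.8 q [-0.082  0.13   1.767 -0.     1.244 -1.81 ]
[[0.988, 0.001, -0.156], [0.156, -0.0, 0.988], [0.001, -1.0, -0.0]]
units [-1.28  0.05  6.72] twist -0.0 cur th 99.0 dist 341.8771132436045
```

```bash
python3 -m inch '[[1,-0.05,0,0.3,0],[1,-0.2,0,1.0,0],[1,-0.4,0,1.9,0],[1,-0.6,0,2.8,0],[1,-0.8,0,3.7,0],[1,-1.0,0,4.6,0],[1,-1.1,0,5.4,0],[1,-1.2,0,6.1,0],[1,-1.28,0,6.6,0],[1,-1.28,0,6.72,0]]'; python3 -m inch '[[1,0,0.3,0,0],[1,0,0.9,0,0],[1,0,1.6,0,0],[1,0,2.2,0,0],[1,0,2.6,0,0],[1,0,2.75,0,0],[1,0,2.75,0,0],[1,0,2.75,0,0]]'
python3 - <<'E'
from h import *
st();plan(487,297,58.5,99);snap('side','s7.png')
a=cv2.imread('pics/s7.png')[70:220,180:380];cv2.imwrite('pics/c12.png',cv2.resize(a,None,fx=4,fy=4,interpolation=2))
E
```

```text
t: 17.3
tool_pos: [483.7, 299.8, 200.0]
orientation: [[0.987, -0.004, -0.16], [0.16, -0.001, 0.987], [-0.004, -1.0, 0.0]]
force: [0.1, -0.5, -2.4]
gripper_width: 35.9
t: 18.1
tool_pos: [487.4, 296.9, 65.0]
orientation: [[0.988, 0.001, -0.156], [0.156, 0.0, 0.988], [0.001, -1.0, 0.0]]
force: [0.3, 0.4, -2.0]
gripper_width: 35.3
t 18.1 pos [487.4 296.9  65. ] F [ 0.3  0.4 -2. ] w 35.3 q [ 0.503  0.195  1.963 -0.     0.983 -1.223]
[[0.988, 0.001, -0.156], [0.156, 0.0, 0.988], [0.001, -1.0, 0.0]]
units [-0.01  0.13  0.  ] twist -0.01 cur th 98.9 dist 6.541263857721299
```

View pics/c12.png

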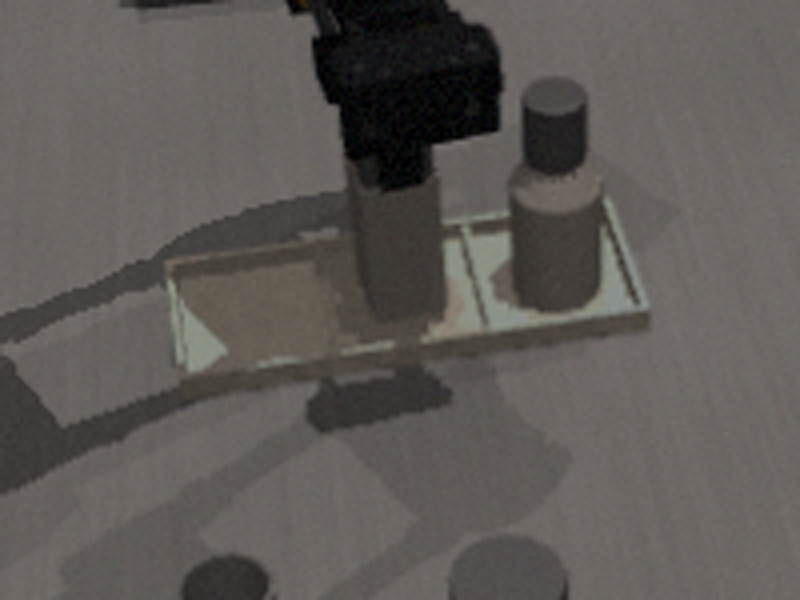

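The tin is over the middle cell at (280,140), clear of the dividers. Lowering until contact.

```bash
python3 -m inch '[[1,0,0.06,0,0],[1,0,0.1,0,0],[1,0,0.12,0,0],[1,0,0.12,0,0]]';python3 -m inch '[[1,0,0.02,0,0],[1,0,0.02,0,0]]'
```

```text
t: 18.55
tool_pos: [486.8, 297.2, 58.7]
orientation: [[0.988, 0.0, -0.156], [0.156, 0.0, 0.988], [0.0, -1.0, 0.0]]
force: [0.3, 0.8, -2.3]
gripper_width: 36.0
t: 18.75
tool_pos: [487.1, 297.4, 58.3]
orientation: [[0.988, 0.001, -0.156], [0.156, 0.0, 0.988], [0.001, -1.0, 0.0]]
force: [-0.7, -0.6, 1.6]
gripper_width: 35.7
```

Contact. Release, rise and go to the jar, with the twist back to 95°.

```bash
python3 -m inch '[[0,0,0,0,0],[0,0,0,0,0],[0,0,0,0,0],[0,0,0,0,0],[0,0,-0.3,0,0],[0,0,-1,0,0],[0,0,-2,0,0],[0,0,-2.8,0,0],[0,0,-2.8,0,0],[0,0,-2.8,0,0]]'
python3 - <<'E'
from h import *
st();plan(506,15.5,200,95)
E
```

```text
t: 19.75
tool_pos: [487.9, 297.8, 200.2]
orientation: [[0.988, 0.004, -0.156], [0.156, 0.002, 0.988], [0.004, -1.0, 0.001]]
force: [-0.3, 0.4, -0.5]
gripper_width: 88.4
t 19.75 pos [487.9 297.8 200.2] F [-0.3  0.4 -0.5] w 88.4 q [ 0.504  0.069  1.838 -0.     1.23  -1.223]
[[0.988, 0.004, -0.156], [0.156, 0.002, 0.988], [0.004, -1.0, 0.001]]
units [-0.52 -0.01 -5.63] twist 0.8 cur th 99.0 dist 282.8577363675216
```

```bash
python3 -m inch '[[0,-0.05,0,-0.5,0],[0,-0.1,0,-1.4,0],[0,-0.2,0,-2.4,0],[0,-0.3,0,-3.4,0.4],[0,-0.4,0,-4.3,0.8],[0,-0.5,0,-5.1,0.8],[0,-0.52,0,-5.6,0.8],[0,-0.52,0,-5.63,0.8],[0,-0.52,0,-5.63,0.8]]'
python3 - <<'E'
from h import *
st();W=snap('wrist','w7.png')
plan(506,15.5,52,95)
S=snap('side','s8.png')
a=cv2.imread('pics/w7.png')[120:360,200:460];cv2.imwrite('pics/c13.png',cv2.resize(a,None,fx=3,fy=3,interpolation=2))
E
```

```text
t: 20.65
tool_pos: [504.0, 14.9, 196.1]
orientation: [[0.996, -0.003, -0.085], [0.085, 0.001, 0.996], [-0.003, -1.0, 0.001]]
force: [-0.2, -0.3, -0.4]
gripper_width: 88.4
t 20.65 pos [504.   14.9 196.1] F [-0.2 -0.3 -0.4] w 88.4 q [-2.000e-02 -5.400e-02  1.970e+00  1.000e-03  1.229e+00 -1.677e+00]
[[0.996, -0.003, -0.085], [0.085, 0.001, 0.996], [-0.003, -1.0, 0.001]]
units [ 0.04  2.89 -0.01] twist -0.01 cur th 95.0 dist 144.36318178370587
```

View pics/c13.png

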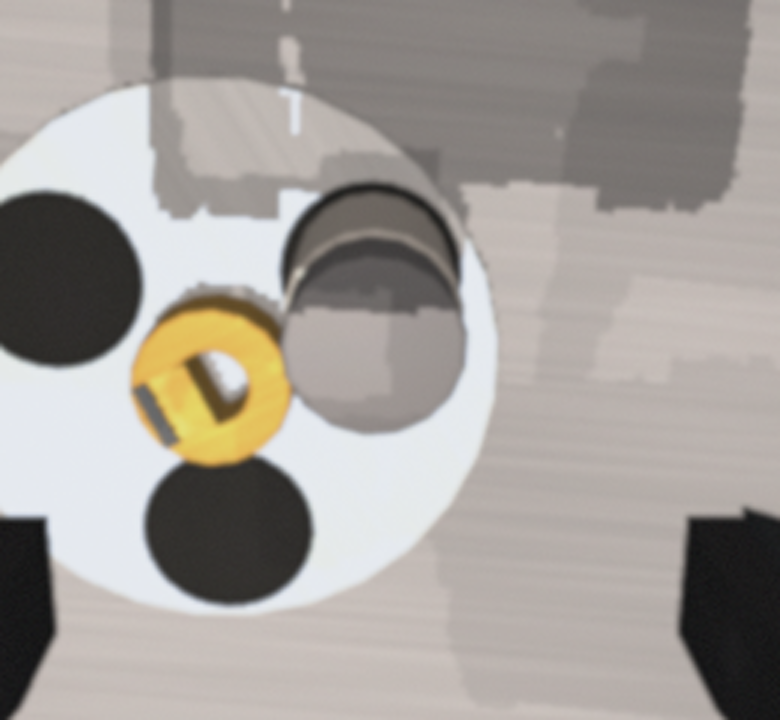

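View pics/s8.png

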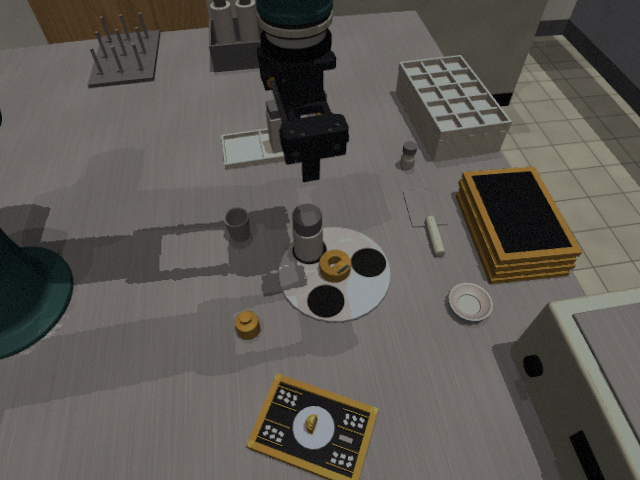

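Run:
```python
from h import *
W=snap('wrist');o=r.observe();print(onz(W,325,234.3,103), o['tool_pos'])
plan(506.5,15.5,49,95)
```

```text
[507.06192295  18.66820056 103.        ] [504.60289612  16.28382229 196.89687842]
units [ 0.04  2.96 -0.02] twist 0.01 cur th 95.1 dist 147.9111220478922
```

```bash
python3 -m inch '[[0,0.03,0.6,0.01,0],[0,0.04,1.3,0.01,0],[0,0.05,2.0,0.01,0],[0,0.05,2.6,0.01,0],[0,0.05,2.9,0.01,0],[0,0.05,3.0,0.01,0],[0,0.05,3.0,0.01,0],[1,0.05,3.0,0.01,0],[1,0.05,3.0,0.01,0],[1,0.05,3.0,0.01,0]]' 25;python3 -m inch '[[1,0,0,0,0],[1,0,0,0,0],[1,0,0,0,0],[1,0,0,0,0],[1,0,0,0,0],[1,0,0,0,0]]'
python3 - <<'E'
from h import *
st();W=snap('wrist','w8.png')
E
```

```text
t: 21.8
tool_pos: [508.7, 15.9, 48.9]
orientation: [[0.996, 0.002, -0.087], [0.087, -0.0, 0.996], [0.002, -1.0, -0.0]]
force: [-0.0, -0.9, -0.3]
gripper_width: 66.2
t: 22.4
tool_pos: [507.9, 15.9, 47.9]
orientation: [[0.996, 0.001, -0.087], [0.087, 0.0, 0.996], [0.001, -1.0, 0.0]]
force: [-0.7, 1.7, 2.4]
gripper_width: 46.3
t 22.4 pos [507.9  15.9  47.9] F [-0.7  1.7  2.4] w 46.3 q [-0.018  0.105  2.105  0.     0.932 -1.676]
[[0.996, 0.001, -0.087], [0.087, 0.0, 0.996], [0.001, -1.0, 0.0]]
```

View pics/w8.png

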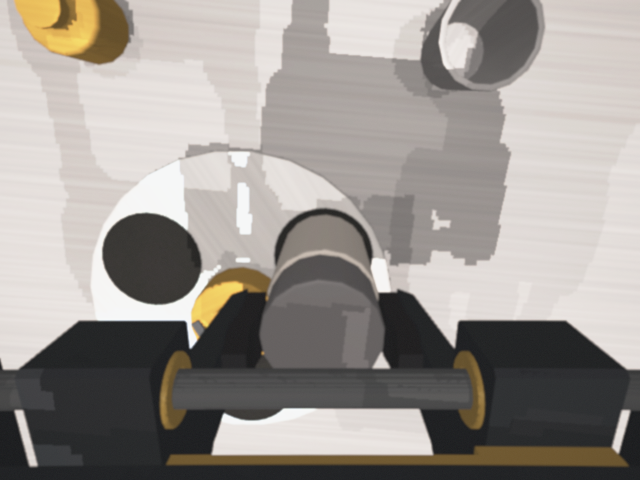

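Width 46.3 mm, so the lid (47 mm) is held. Lifting to the near cell.

```bash
python3 -m inch '[[1,0,-0.1,0,0],[1,0,-0.3,0,0],[1,0,-0.7,0,0],[1,0,-1.2,0,0],[1,0,-1.8,0,0],[1,0,-2.4,0,0],[1,0,-3.0,0,0],[1,0,-3.1,0,0],[1,0,-3.1,0,0]]'
python3 - <<'E'
from h import *
st();plan(407,292.5,200,95)
E
```

```text
t: 23.35
tool_pos: [508.3, 15.7, 203.6]
orientation: [[0.996, 0.003, -0.087], [0.087, -0.0, 0.996], [0.003, -1.0, -0.0]]
force: [-0.2, 0.6, -1.0]
gripper_width: 46.5
t 23.35 pos [508.3  15.7 203.6] F [-0.2  0.6 -1. ] w 46.5 q [-0.018 -0.055  1.956 -0.     1.238 -1.676]
[[0.996, 0.003, -0.087], [0.087, -0.0, 0.996], [0.003, -1.0, -0.0]]
units [-1.54  0.07  5.69] twist -0.0 cur th 95.0 dist 294.75428690350356
```

```bash
python3 -m inch '[[1,-0.1,0,0.3,0],[1,-0.3,0,1.0,0],[1,-0.5,0,1.8,0],[1,-0.7,0,2.6,0],[1,-0.9,0,3.5,0],[1,-1.2,0,4.3,0],[1,-1.4,0,5.0,0],[1,-1.54,0,5.5,0],[1,-1.54,0,5.69,0],[1,-1.54,0,5.69,0]]'; python3 -m inch '[[1,0,0.3,0,0],[1,0,0.9,0,0],[1,0,1.6,0,0],[1,0,2.2,0,0],[1,0,2.6,0,0],[1,0,2.9,0,0],[1,0,3.0,0,0],[1,0,3.0,0,0],[1,0,3.0,0,0]]'
python3 - <<'E'
from h import *
st();plan(407,292.5,44.5,95);snap('side','s9.png')
a=cv2.imread('pics/s9.png')[70:220,180:380];cv2.imwrite('pics/c14.png',cv2.resize(a,None,fx=4,fy=4,interpolation=2))
E
```

```text
t: 24.35
tool_pos: [404.4, 293.1, 200.7]
orientation: [[0.996, -0.003, -0.09], [0.09, -0.002, 0.996], [-0.003, -1.0, -0.002]]
force: [0.2, -0.0, -2.0]
gripper_width: 46.3
t: 25.25
tool_pos: [406.7, 292.2, 52.9]
orientation: [[0.996, 0.001, -0.086], [0.086, 0.0, 0.996], [0.001, -1.0, 0.0]]
force: [0.4, 0.4, -0.5]
gripper_width: 46.4
t 25.25 pos [406.7 292.2  52.9] F [ 0.4  0.4 -0.5] w 46.4 q [ 0.573  0.085  2.116 -0.     0.94  -1.084]
[[0.996, 0.001, -0.086], [0.086, 0.0, 0.996], [0.001, -1.0, 0.0]]
units [0.01 0.17 0.01] twist -0.01 cur th 94.9 dist 8.445585008568449
```

View pics/c14.png

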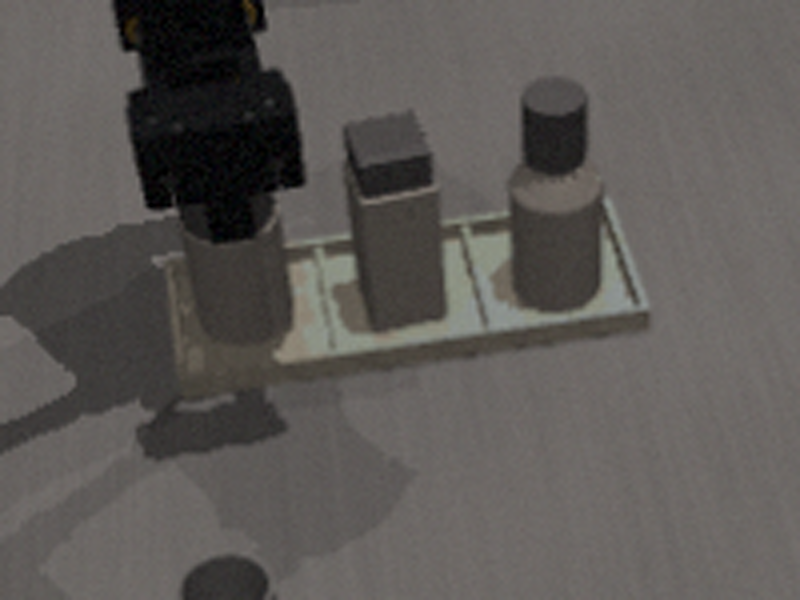

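The jar is inside the near cell at (240,140), with the tin and bottle upright beside it. Last lowering.

```bash
python3 -m inch '[[1,0,0.08,0,0],[1,0,0.13,0,0],[1,0,0.16,0,0],[1,0,0.16,0,0]]';python3 -m inch '[[1,0,0.02,0,0],[1,0,0.02,0,0]]'
```

```text
t: 25.7
tool_pos: [405.9, 292.5, 44.4]
orientation: [[0.996, -0.0, -0.087], [0.087, -0.0, 0.996], [-0.0, -1.0, -0.0]]
force: [-0.2, -0.2, -1.6]
gripper_width: 46.0
t: 25.9
tool_pos: [406.4, 292.7, 44.0]
orientation: [[0.996, 0.001, -0.087], [0.087, 0.0, 0.996], [0.001, -1.0, 0.0]]
force: [-1.2, 0.4, 1.1]
gripper_width: 46.2
```

```bash
python3 -m inch '[[0,0,0,0,0],[0,0,0,0,0],[0,0,0,0,0],[0,0,0,0,0],[0,0,-0.3,0,0],[0,0,-1,0,0],[0,0,-2,0,0],[0,0,-2.8,0,0],[0,0,-2.8,0,0],[0,0,-2.8,0,0]]'
python3 - <<'E'
from h import *
np.set_printoptions(precision=1,suppress=True)
st();plan(543.5,-31,180,60)
T=snap('top','t9.png');S=snap('side','s10.png')
print('beaker',onz(T,276,303,50),'weight',onz(T,378,300,40), onz(S,237,216,50),onz(S,247,318,40))
a=cv2.imread('pics/s10.png')[60:360,180:480];b=cv2.imread('pics/t9.png')[120:420,100:400];cv2.imwrite('pics/c15.png',np.hstack([a,b]))
E
```

```text
t: 26.9
tool_pos: [406.9, 293.0, 184.9]
orientation: [[0.996, 0.003, -0.087], [0.087, 0.002, 0.996], [0.003, -1.0, 0.001]]
force: [0.4, -0.8, -0.0]
gripper_width: 88.1
t 26.9 pos [406.9 293.  184.9] F [ 0.4 -0.8 -0. ] w 88.1 q [ 0.6 -0.1  2.  -0.   1.2 -1.1]
[[0.996, 0.003, -0.087], [0.087, 0.002, 0.996], [0.003, -1.0, 0.001]]
units [ 2.2  0.1 -6.7] twist 7.0 cur th 95.0 dist 351.6993004434194
beaker [393.5  72.7  50. ] weight [ 397.2 -111.8   40. ] [393.8  76.8  50. ] [ 398.  -115.3   40. ]
```

View pics/c15.png

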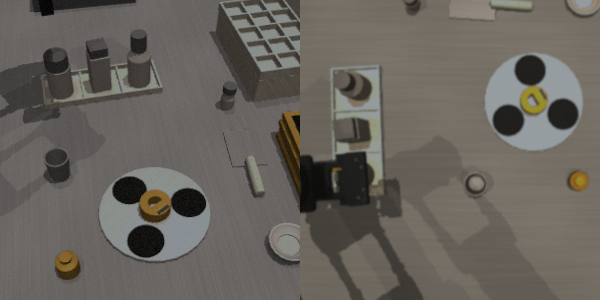

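All three containers stand in the cells, so step 1 looks met. Now over the collar, with the jaws at 60°.

```bash
python3 -m inch '[[0,0.1,0,-0.5,0],[0,0.4,0,-1.4,1],[0,0.8,0,-2.4,2],[0,1.1,0,-3.4,3],[0,1.4,0,-4.4,4],[0,1.7,0,-5.3,5],[0,2.0,0,-6.1,6],[0,2.2,0,-6.6,7],[0,2.2,0,-6.7,7],[0,2.2,0,-6.7,7]]'; python3 -m inch '[[0,0,0,0,0],[0,0,0,0,0]]'
python3 - <<'E'
from h import *
st();W=snap('wrist','w9.png')
a=cv2.imread('pics/w9.png')[120:320,220:460];cv2.imwrite('pics/c16.png',cv2.resize(a,None,fx=3,fy=3,interpolation=2))
E
```

```text
t: 28.0
tool_pos: [543.4, -32.0, 181.3]
orientation: [[0.866, -0.004, 0.5], [-0.5, 0.001, 0.866], [-0.004, -1.0, -0.001]]
force: [0.3, 0.1, 0.8]
gripper_width: 88.0
t: 28.2
tool_pos: [544.0, -30.2, 183.0]
orientation: [[0.867, -0.001, 0.498], [-0.498, 0.001, 0.867], [-0.001, -1.0, -0.0]]
force: [-0.3, -0.6, -0.0]
gripper_width: 88.6
t 28.2 pos [544.  -30.2 183. ] F [-0.3 -0.6 -0. ] w 88.6 q [-0.101  0.034  1.907  0.     1.202 -1.151]
[[0.867, -0.001, 0.498], [-0.498, 0.001, 0.867], [-0.001, -1.0, -0.0]]
```

View pics/c16.png

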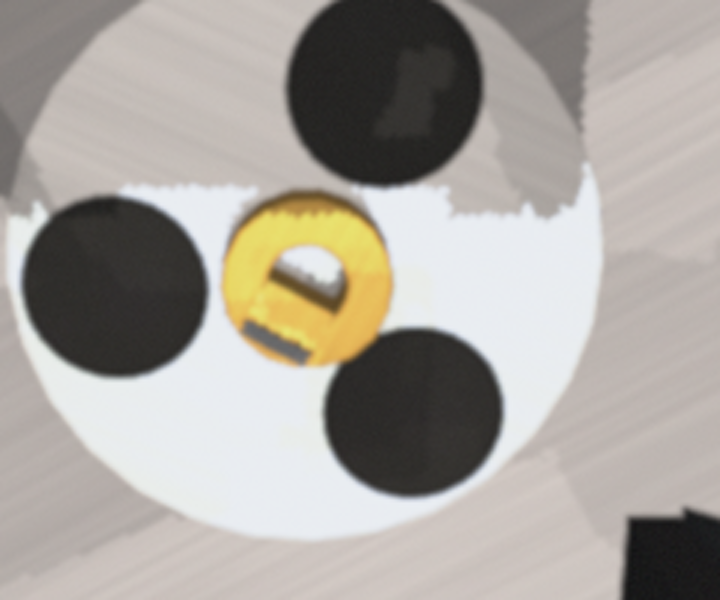

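```bash
cat >> h.py <<'E'
def circ(P):
    A=np.c_[2*P,np.ones(len(P))];s=np.linalg.lstsq(A,(P**2).sum(1),rcond=None)[0];return s[:2],np.sqrt(s[2]+s[:2]@s[:2])
E
python3 - <<'E'
from h import *
np.set_printoptions(precision=1,suppress=True)
W=snap('wrist');o=r.observe();p=np.array(o['tool_pos']);R=np.array(o['orientation'])
m=blob(W,(12,110,90),(40,255,255),(285,175,360,250))
m=cv2.morphologyEx(m,cv2.MORPH_CLOSE,np.ones((7,7)))
c=max(cv2.findContours(m,0,1)[0],key=cv2.contourArea)[:,0,:].astype(float);h=cv2.convexHull(c.astype(np.float32))[:,0,:]
cm=h.mean(0);print('mean',cm, h.min(0),h.max(0))
low=c[c[:,1]>cm[1]-3]
P=np.array([onz(W,*q,32.)[:2] for q in low]);cc,rr=circ(P);print('collar',cc,rr)
ib=onz(W,312.7,233.7,32)[:2];d=ib-cc;print('idx',ib,np.linalg.norm(d),np.degrees(np.arctan2(d[1],d[0])))
g=W['image'].max(2);m=(g<75).astype(np.uint8)*255;m[:120]=0;m[290:]=0
for c in cv2.findContours(m,0,1)[0]:
    if cv2.contourArea(c)<1500: continue
    P=np.array([onz(W,*q,8.)[:2] for q in c[:,0,:].astype(float)]);print('pad',cv2.fitEllipse(P.astype(np.float32)))
# bar edge direction
e=[onz(W,220+a/3,120+b/3,32)[:2] for a,b in ((245,327),(312,358))];d=e[1]-e[0];print('bar dir',np.degrees(np.arctan2(d[1],d[0])),np.linalg.norm(d))
print('tcp',p)
E
```

```text
mean [319.5 212.4] [294. 184.] [349. 240.]
collar [545.8 -30.5] 24.01814240540839
idx [556.4 -46.7] 19.469030458367982 -56.82568378952879
pad ((604.3323974609375, -24.913311004638672), (54.950462341308594, 55.93385314941406), 1.2317249774932861)
pad ((438.86907958984375, -285.8880615234375), (46.18516159057617, 92.61357879638672), 47.68982696533203)
pad ((520.4170532226562, -86.7298583984375), (55.65507507324219, 56.04029846191406), 113.62337493896484)
pad ((509.63916015625, 16.310644149780273), (54.6451301574707, 57.44453048706055), 152.26539611816406)
bar dir 34.38584416776155 22.174112780098607
tcp [544.4 -30.4 183.6]
```

```bash
python3 -m inch '[[0,0.02,0.6,0,0],[0,0.02,1.3,0,0],[0,0.02,2.0,0,0],[0,0.02,2.6,0,0],[0,0.02,3.1,0,0],[0,0.02,3.4,0,0],[0,0.02,3.5,0,0],[0,0.02,3.5,0,0]]';  python3 - <<'E'
from h import *
st();plan(545.3,-30.7,-22,60)
snap('wrist','w10.png')
E
```

```text
t: 29.1
tool_pos: [545.7, -31.8, 8.6]
orientation: [[0.866, -0.0, 0.499], [-0.499, 0.0, 0.866], [-0.0, -1.0, -0.0]]
force: [0.6, -0.1, 0.7]
gripper_width: 88.1
t 29.1 pos [545.7 -31.8   8.6] F [ 0.6 -0.1  0.7] w 88.1 q [-0.104  0.228  2.047 -0.     0.867 -1.151]
[[0.866, -0.0, 0.499], [-0.499, 0.0, 0.866], [-0.0, -1.0, -0.0]]
units [-0.02  0.61  0.02] twist 0.01 cur th 60.0 dist 30.585206988683982
```

View pics/w10.png

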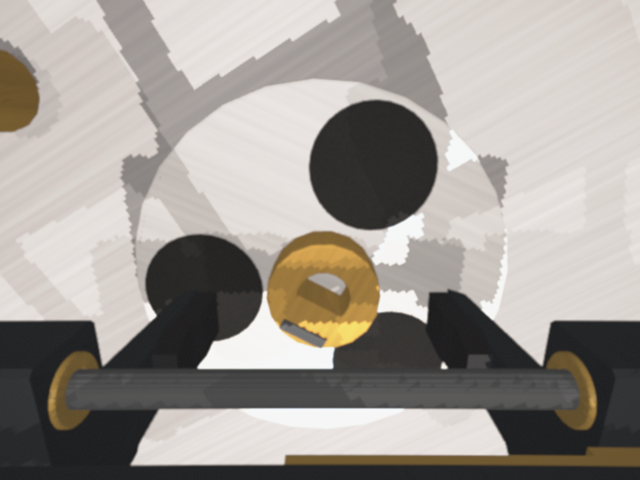

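The collar lies centred between the open fingers at (323,293). Descending slowly and watching the force.

```bash
python3 -m inch '[[0,0,0.1,0,0],[0,0,0.2,0,0],[0,0,0.3,0,0],[0,0,0.4,0,0],[0,0,0.4,0,0]]'; python3 -m inch '[[0,0,0.04,0,0],[0,0,0.08,0,0],[0,0,0.08,0,0]]'; python3 -m inch '[[0,0,0.04,0,0],[0,0,0.08,0,0],[0,0,0.12,0,0],[0,0,0.12,0,0]]'
```

```text
t: 29.65
tool_pos: [544.8, -32.1, -12.3]
orientation: [[0.866, -0.002, 0.5], [-0.5, 0.0, 0.866], [-0.002, -1.0, -0.001]]
force: [0.5, 0.1, -0.4]
gripper_width: 88.0
t: 29.95
tool_pos: [545.6, -32.1, -15.6]
orientation: [[0.866, -0.0, 0.5], [-0.5, 0.0, 0.866], [-0.0, -1.0, -0.0]]
force: [-0.4, -0.3, -0.8]
gripper_width: 88.4
t: 30.35
tool_pos: [545.4, -32.1, -21.8]
orientation: [[0.866, -0.001, 0.5], [-0.5, 0.0, 0.866], [-0.001, -1.0, -0.0]]
force: [-0.5, -0.1, -1.2]
gripper_width: 87.7
```

```bash
python3 -m inch '[[1,0,0,0,0],[1,0,0,0,0],[1,0,0,0,0],[1,0,0,0,0],[1,0,0,0,0],[1,0,0,0,0],[1,0,0,0,0],[1,0,0,0,0]]' 30
python3 - <<'E'
from h import *
st();snap('wrist','w11.png');snap('side','s11.png')
E
```

```text
t: 31.15
tool_pos: [545.9, -32.1, -21.3]
orientation: [[0.866, 0.0, 0.5], [-0.5, 0.0, 0.866], [0.0, -1.0, 0.0]]
force: [1.2, 1.5, 1.5]
gripper_width: 51.4
t 31.15 pos [545.9 -32.1 -21.3] F [1.2 1.5 1.5] w 51.4 q [-0.104  0.272  2.061  0.     0.809 -1.151]
[[0.866, 0.0, 0.5], [-0.5, 0.0, 0.866], [0.0, -1.0, 0.0]]
```

View pics/w11.png

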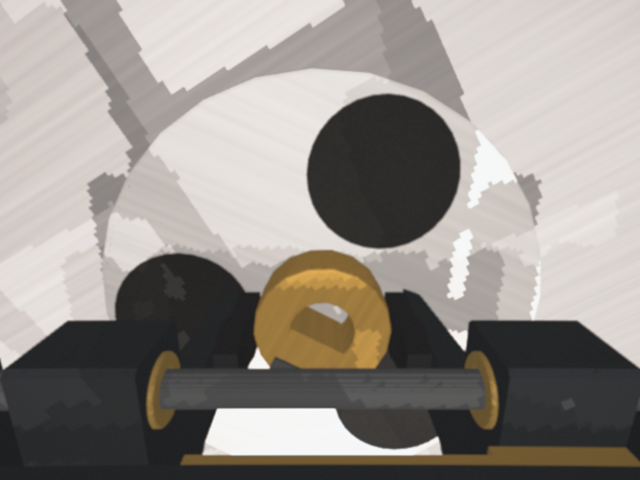

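View pics/s11.png

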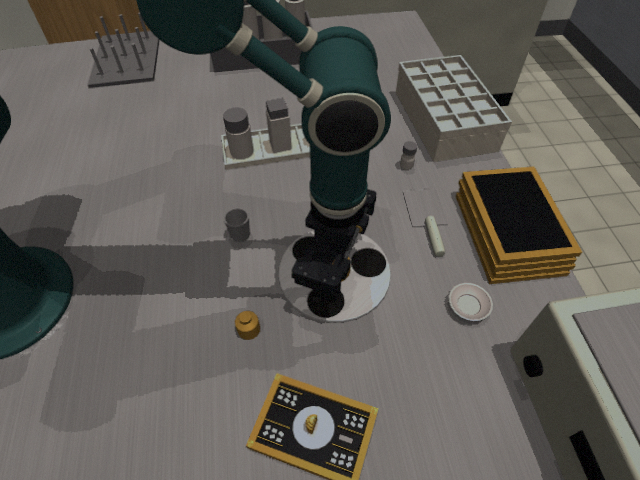

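Width 51.4 mm, so the collar is held. Lifting it.

```bash
python3 -m inch '[[1,0,-0.1,0,0],[1,0,-0.3,0,0],[1,0,-0.7,0,0],[1,0,-1.2,0,0],[1,0,-1.8,0,0],[1,0,-2.2,0,0],[1,0,-2.4,0,0],[1,0,-2.4,0,0],[1,0,-2.4,0,0]]'
python3 - <<'E'
from h import *
st();plan(472,-277.5,98,87.4)
snap('wrist','w12.png')
E
```

```text
t: 32.15
tool_pos: [544.9, -32.1, 97.8]
orientation: [[0.866, -0.001, 0.5], [-0.5, 0.0, 0.866], [-0.001, -1.0, -0.001]]
force: [-0.4, -0.8, -3.1]
gripper_width: 51.0
t 32.15 pos [544.9 -32.1  97.8] F [-0.4 -0.8 -3.1] w 51.0 q [-0.104  0.114  1.988 -0.     1.04  -1.151]
[[0.866, -0.001, 0.5], [-0.5, 0.0, 0.866], [-0.001, -1.0, -0.001]]
units [ 1.19 -0.   -4.98] twist -5.48 cur th 60.0 dist 255.97652161083568
```

View pics/w12.png

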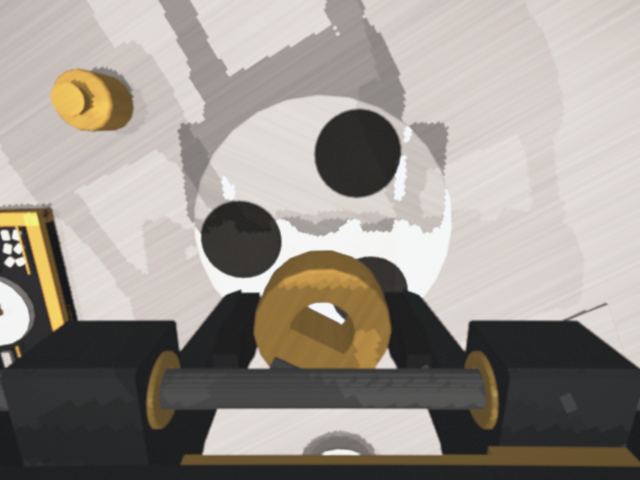

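Collar held level in the wrist view at (322,315). I'll move beside the frame, about 60 mm beyond in x, so that the wrist camera sees the hub and post clearly.

```bash
python3 - <<'E'
from h import *
plan(540,-280,98,87.4)
E
python3 -m inch '[[1,0.1,0,-0.3,0],[1,0.4,0,-0.8,-0.7],[1,0.8,0,-1.4,-1.4],[1,1.2,0,-2.1,-2.2],[1,1.5,0,-2.8,-3],[1,1.8,0,-3.4,-3.8],[1,2.1,0,-4.0,-4.6],[1,2.3,0,-4.3,-5.2],[1,2.39,0,-4.35,-5.48],[1,2.39,0,-4.35,-5.48]]'; python3 -m inch '[[1,0,0,0,0],[1,0,0,0,0]]'
python3 - <<'E'
from h import *
st();snap('wrist','w13.png')
a=cv2.imread('pics/w13.png')[60:320,180:460];cv2.imwrite('pics/c17.png',cv2.resize(a,None,fx=2.8,fy=2.3,interpolation=2))
E
```

```text
units [ 2.4  -0.02 -4.34] twist -5.48 cur th 60.0 dist 248.01682522465427
t: 33.2
tool_pos: [539.7, -280.8, 97.4]
orientation: [[0.999, -0.002, 0.047], [-0.047, 0.001, 0.999], [-0.002, -1.0, 0.001]]
force: [0.2, 0.5, -2.4]
gripper_width: 51.3
t: 33.4
tool_pos: [540.2, -278.9, 98.2]
orientation: [[0.999, -0.001, 0.045], [-0.045, 0.001, 0.999], [-0.001, -1.0, 0.001]]
force: [-0.1, -0.1, -4.3]
gripper_width: 51.5
t 33.4 pos [ 540.2 -278.9   98.2] F [-0.1 -0.1 -4.3] w 51.5 q [-0.518  0.226  1.856  0.     1.061 -2.044]
[[0.999, -0.001, 0.045], [-0.045, 0.001, 0.999], [-0.001, -1.0, 0.001]]
```

View pics/w13.png

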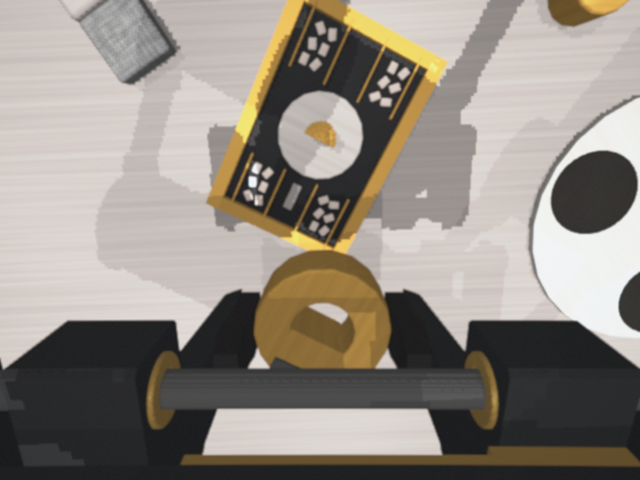

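The whole frame is in the wrist view: hub at (320,135), pointer at (292,197), held collar at (322,315). Measuring the hub centre, the frame yaw and the collar in the hand.

Run:
```python
from h import *
np.set_printoptions(precision=2,suppress=True)
W=snap('wrist');o=r.observe();p=np.array(o['tool_pos']);R=np.array(o['orientation'])
im=W['image'];hsv=cv2.cvtColor(im,cv2.COLOR_RGB2HSV)
print('hub px',hsv[115,320],hsv[160,320],'board',hsv[120,270],'rail',hsv[170,228])
m=cv2.inRange(hsv,(0,0,110),(180,70,255));k=np.zeros_like(m);k[88:182,275:366]=m[88:182,275:366]
n,l,s,c=cv2.connectedComponentsWithStats(k);i=l[110,320];k=(l==i).astype(np.uint8)*255
ct=max(cv2.findContours(k,0,1)[0],key=cv2.contourArea)[:,0,:].astype(float)
h=cv2.convexHull(ct.astype(np.float32))[:,0,:].astype(float);P=np.array([onz(W,*q,16.)[:2] for q in h]);hub,rr=circ(P);print('hub',hub,rr,cv2.fitEllipse(P.astype(np.float32)))
# rails (brass mask) outer rect at z=16
m=cv2.inRange(hsv,(12,100,60),(40,255,255));m[250:]=0;m[:,:200]=0;m[:,450:]=0
ct=max(cv2.findContours(m,0,1)[0],key=cv2.contourArea)[:,0,:]
ct=ct[(ct[:,1]>3)]
P=np.array([onz(W,*q,16.)[:2] for q in ct.astype(float)])
(c,wh,a)=cv2.minAreaRect(P.astype(np.float32));print('rect',c,wh,a)
# line fits: right long edge (345,252)-(447,68), bottom short edge (207,200)-(345,252)
def edge(p0,p1,tol=5):
    p0,p1=np.array(p0,float),np.array(p1,float);d=(p1-p0)/np.linalg.norm(p1-p0);nrm=np.array([-d[1],d[0]])
    q=ct.astype(float);t=(q-p0)@d;s=np.abs((q-p0)@nrm);L=np.linalg.norm(p1-p0);q=q[(s<tol)&(t>8)&(t<L-8)]
    w=np.array([onz(W,*z,16.)[:2] for z in q],np.float32);v=cv2.fitLine(w,cv2.DIST_HUBER,0,.01,.01).ravel();print('edge',len(w),np.degrees(np.arctan2(v[1],v[0])))
edge((345,252),(447,68));edge((207,200),(345,252))
pt=onz(W,292,197,4)[:2];print('pointer',pt,np.degrees(np.arctan2(*(pt-hub)[::-1])),np.linalg.norm(pt-hub))
# collar outline
m=cv2.inRange(hsv,(10,90,30),(40,255,255));k=np.zeros_like(m);k[245:366,250:395]=m[245:366,250:395]
for row in range(300,346,5):
    x=np.nonzero(k[row])[0];print(row,x.min(),x.max(),end='; ')
print()
# ray to tool plane y=-53.5
def ontool(u,v,y):
    oo,d=ray(W,u,v);oo=R.T@(oo-p);d=R.T@d;return oo+d*(y-oo[1])/d[1]
for u,v in ((322.5,322),(322.5,327),(255,325),(390,325),(322.5,270)): print(ontool(u,v,-53.5))
print('tcp',p)
cv2.imwrite('pics/c18.png',cv2.convertScaleAbs(cv2.resize(cv2.cvtColor(im[240:380,230:420],cv2.COLOR_RGB2BGR),None,fx=4,fy=4,interpolation=2),alpha=1.6))
```

```text
hub px [ 11  15 182] [ 12  16 213] board [130  16  48] rail [ 18 156 191]
hub [ 472.63 -276.99] 27.912242233614265 ((472.6302795410156, -276.9948425292969), (55.76594924926758, 55.891357421875), 171.94261169433594)
rect (472.71734619140625, -277.12060546875) (103.86163330078125, 149.71266174316406) 61.34979248046875
edge 172 -28.693653
edge 46 66.49332
pointer [ 514.57 -299.37] -28.082068372716112 47.53943799818071
300 258 385; 305 257 387; 310 255 388; 315 254 389; 320 254 390; 325 253 391; 330 253 391; 335 253 390; 340 255 389; 345 256 388; 
[ -5.6  -53.5    0.57]
[ -3.54 -53.5    0.57]
[ -4.37 -53.5  -24.29]
[ -4.39 -53.5   25.42]
[-26.03 -53.5    0.57]
tcp [ 540.45 -279.1    98.51]
```

View pics/c18.png

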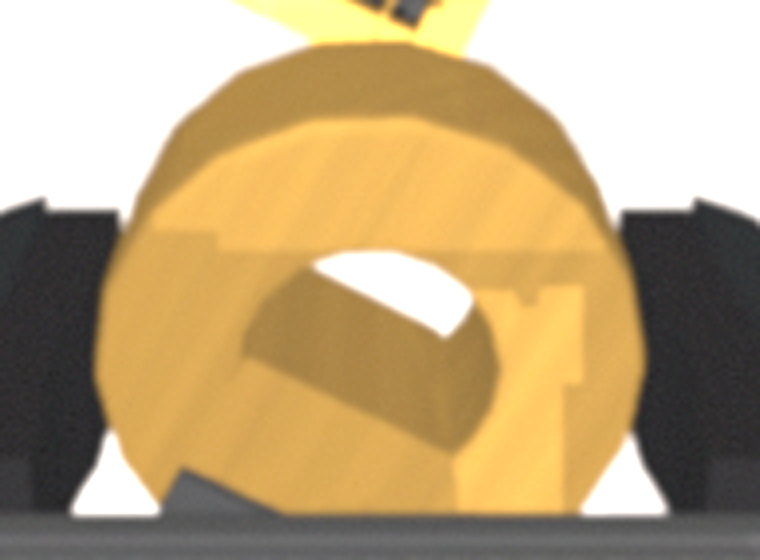

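Run:
```python
from h import *
np.set_printoptions(precision=2,suppress=True)
W=snap('wrist');o=r.observe();p=np.array(o['tool_pos']);R=np.array(o['orientation'])
def ontool(u,v,y):
    oo,d=ray(W,u,v);oo=R.T@(oo-p);d=R.T@d;return oo+d*(y-oo[1])/d[1]
c=lambda a,b:(230+a/4,240+b/4)
for y in (-53.5,-51.5,-49.5):
    A=np.array([ontool(*c(*q),y)[[0,2]] for q in [(155,225),(218,155),(300,122),(370,117),(420,118),(512,152),(590,205)]])
    f=lambda P,rad:__import__('scipy.optimize',fromlist=['least_squares']).least_squares(lambda c:np.hypot(*(P-c).T)-rad,[0,0])
    s=f(A,26.);print(y,'outer free',circ(A),'fixed r',s.x,s.fun)
    B=np.array([ontool(*c(*q),y)[[0,2]] for q in [(243,345),(262,305),(310,264),(375,250),(430,262),(473,295),(497,360),(485,405)]])
    s=f(B,11.8);print('  bore',circ(B),s.x)
    e=[ontool(*c(*q),y) for q in [(243,357),(455,452)]];d=R@(e[1]-e[0]);print('  flat dir->collar x yaw',np.degrees(np.arctan2(d[1],d[0]))-90)
```

```text
-53.5 outer free (array([-1.91,  1.17]), np.float64(24.600138443820313)) fixed r [-0.3   1.24] [-0.69  0.43  0.37 -0.04  0.14 -0.39 -0.08]
  bore (array([-1.78,  0.62]), np.float64(11.699247516266118)) [-1.66  0.59]
  flat dir->collar x yaw -29.478182221208584
-51.5 outer free (array([-0.76,  1.18]), np.float64(24.989145567832917)) fixed r [0.41 1.23] [-0.59  0.44  0.33 -0.1   0.09 -0.39  0.03]
  bore (array([-0.62,  0.62]), np.float64(11.884250159231232)) [-0.71  0.64]
  flat dir->collar x yaw -29.47818222120857
-49.5 outer free (array([0.4 , 1.19]), np.float64(25.37815269184556)) fixed r [1.12 1.22] [-0.49  0.45  0.29 -0.16  0.04 -0.39  0.14]
  bore (array([0.54, 0.62]), np.float64(12.069252802196347)) [0.24 0.7 ]
  flat dir->collar x yaw -29.47818222120857
```

```bash
python3 - <<'E'
from h import *
ps=np.mean([r.observe()['tool_pos'] for _ in range(3)],0);print(ps)
plan(473.1,-277.4,98,87.4)
E
python3 -m inch '[[1,-0.1,0,0,0],[1,-0.4,0,0.01,0],[1,-0.8,0,0.02,0],[1,-1.2,0,-0.02,0],[1,-1.34,0,-0.02,0.02],[1,-1.34,0,-0.02,0.02],[1,-1.34,0,-0.02,0.02]]'
python3 - <<'E'
from h import *
st();plan(473.1,-277.4,98,87.4);snap('wrist','w14.png')
E
```

```text
[ 540.51396444 -279.26720239   98.64337058]
units [-1.35  0.01 -0.02] twist 0.01 cur th 87.5 dist 67.44288674180865
t: 34.25
tool_pos: [473.9, -278.4, 99.0]
orientation: [[0.999, 0.001, 0.048], [-0.048, -0.001, 0.999], [0.001, -1.0, -0.0]]
force: [0.1, 0.1, -3.5]
gripper_width: 51.4
t 34.25 pos [ 473.9 -278.4   99. ] F [ 0.1  0.1 -3.5] w 51.4 q [-0.577  0.118  1.981  0.     1.041 -2.1  ]
[[0.999, 0.001, 0.048], [-0.048, -0.001, 0.999], [0.001, -1.0, -0.0]]
units [-0.02  0.02  0.02] twist -0.03 cur th 87.3 dist 1.656401979805398
```

View pics/w14.png

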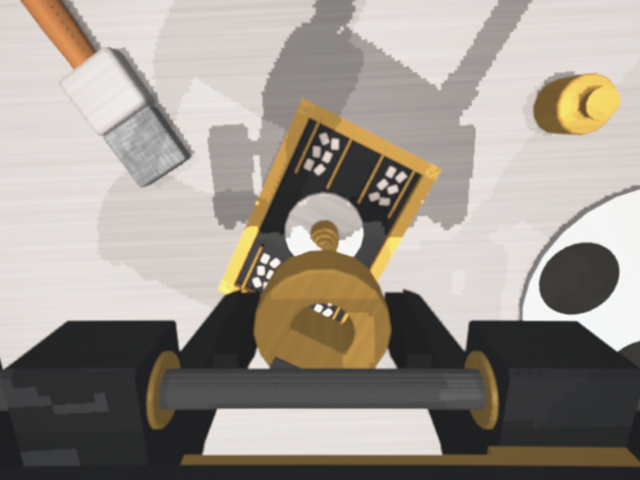

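Hub and post lie just ahead at (324,225). Descending to just above the post nose.

```bash
python3 -m inch '[[1,-0.01,0.3,0.02,0],[1,-0.01,0.8,0.02,0],[1,-0.01,1.2,0.02,0],[1,-0.01,1.4,0.02,0],[1,-0.01,1.42,0.02,0],[1,-0.01,1.42,0.02,0]]'
python3 - <<'E'
from h import *
for _ in range(2): st()
plan(473.1,-277.4,-13.5,87.4);W=snap('wrist','w15.png')
print(proj(W,[472.63,-277,52]))
a=cv2.imread('pics/w15.png')[150:390,200:440];cv2.imwrite('pics/c19.png',cv2.convertScaleAbs(cv2.resize(a,None,fx=2.5,fy=2.5,interpolation=2),alpha=1.5))
S=snap('side','s12.png');a=cv2.imread('pics/s12.png')[330:480,220:420];cv2.imwrite('pics/c20.png',cv2.resize(a,None,fx=4,fy=4,interpolation=2))
E
```

```text
t: 34.9
tool_pos: [473.3, -277.2, 27.3]
orientation: [[0.999, -0.0, 0.047], [-0.047, 0.0, 0.999], [-0.0, -1.0, 0.0]]
force: [0.6, 0.4, -3.5]
gripper_width: 51.4
t 34.9 pos [ 473.3 -277.2   27.3] F [ 0.6  0.4 -3.5] w 51.4 q [-0.575  0.205  2.033 -0.     0.904 -2.099]
[[0.999, -0.0, 0.047], [-0.047, 0.0, 0.999], [-0.0, -1.0, 0.0]]
t 34.9 pos [ 473.3 -277.2   27.3] F [ 0.6  0.4 -3.5] w 51.4 q [-0.575  0.205  2.033 -0.     0.904 -2.099]
[[0.999, -0.0, 0.047], [-0.047, 0.0, 0.999], [-0.0, -1.0, 0.0]]
units [-0.    0.82 -0.01] twist -0.02 cur th 87.3 dist 40.85018198181171
[321.69458726 299.45674376]
```

View pics/c19.png

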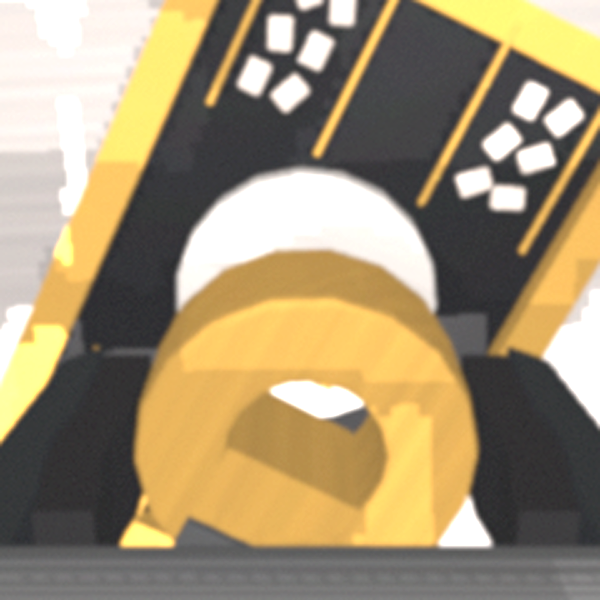

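View pics/c20.png

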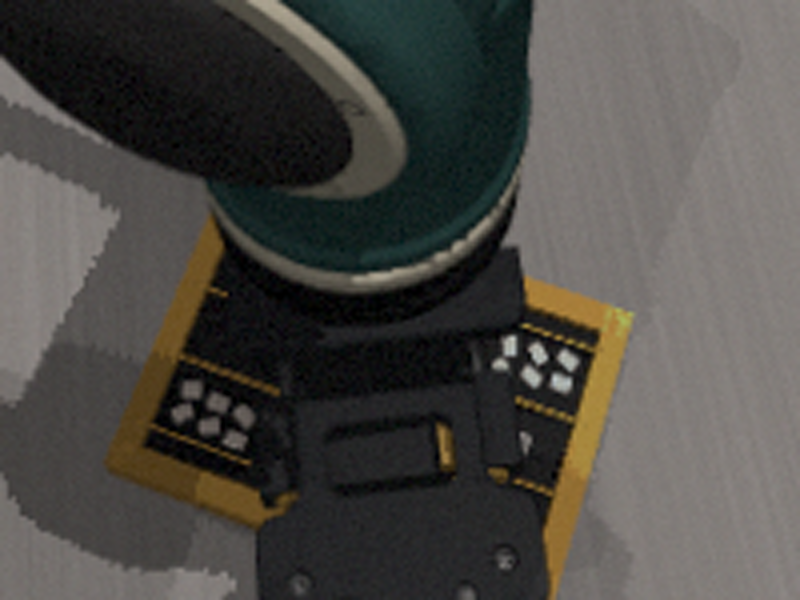

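Run:
```python
from h import *
W=snap('wrist');o=r.observe();p=np.array(o['tool_pos']);R=np.array(o['orientation'])
print('bore bottom c',proj(W,p+R@np.array([-.6,-29.5,.6])),'post nose c',proj(W,[472.63,-277,52]),'post nose -x edge', proj(W,[472.63-8,-277,52]))
im=W['image'];hsv=cv2.cvtColor(im,cv2.COLOR_RGB2HSV)
m=cv2.inRange(hsv,(0,0,110),(180,70,255));k=np.zeros_like(m);k[212:262,265:380]=m[212:262,265:380]
ct=max(cv2.findContours(k,0,1)[0],key=cv2.contourArea)[:,0,:].astype(float)
ct=np.array([q for q in ct if q[1]<272-0.0 and (q[1]<248)])
P=np.array([onz(W,*q,16.)[:2] for q in ct])
from scipy.optimize import least_squares
s=least_squares(lambda c:np.hypot(*(P-c).T)-28,[472,-277],loss='soft_l1');print('hub again',s.x,np.abs(s.fun).mean(),len(P)); print(p)
```

```text
bore bottom c [322.62804214 304.74091508] post nose c [322.92429894 296.66785196] post nose -x edge [322.07901658 280.06301523]
hub again [ 472.17168523 -277.00812044] 0.23370036562976196 108
[ 474.09014899 -277.83193209   28.78733286]
```

```bash
python3 -m inch '[[1,-0.01,0.1,0,0],[1,-0.01,0.2,0,0],[1,-0.01,0.26,0,0],[1,-0.01,0.26,0,0]]'; python3 -m inch '[[1,0,0.06,0,0],[1,0,0.12,0,0],[1,0,0.12,0,0]]'; python3 -m inch '[[1,0,0.06,0,0],[1,0,0.12,0,0],[1,0,0.12,0,0]]'
```

```text
t: 35.45
tool_pos: [471.8, -276.8, 13.9]
orientation: [[0.999, -0.001, 0.047], [-0.047, 0.001, 0.999], [-0.001, -1.0, 0.001]]
force: [-0.4, -0.1, -3.4]
gripper_width: 51.4
t: 35.75
tool_pos: [472.1, -276.9, 8.0]
orientation: [[0.999, -0.001, 0.047], [-0.047, 0.001, 0.999], [-0.001, -1.0, 0.001]]
force: [-0.5, 0.1, -3.9]
gripper_width: 51.5
t: 36.05
tool_pos: [472.1, -276.9, 2.0]
orientation: [[0.999, -0.001, 0.047], [-0.047, 0.001, 0.999], [-0.001, -1.0, 0.001]]
force: [1.0, 0.1, -3.7]
gripper_width: 51.4
```

The collar bottom is already below the post's step with no side force. Continuing down.

```bash
python3 -m inch '[[1,0,0.06,0,0],[1,0,0.12,0,0],[1,0,0.16,0,0],[1,0,0.16,0,0]]'; python3 -m inch '[[1,0,0.06,0,0],[1,0,0.11,0,0],[1,0,0.11,0,0]]'; python3 -m inch '[[1,0,0.02,0,0],[1,0,0.04,0,0],[1,0,0.04,0,0]]'
```

```text
t: 36.45
tool_pos: [472.1, -276.9, -5.9]
orientation: [[0.999, -0.001, 0.047], [-0.047, 0.0, 0.999], [-0.001, -1.0, 0.0]]
force: [-0.1, 0.5, -4.3]
gripper_width: 51.3
t: 36.75
tool_pos: [472.2, -276.9, -11.4]
orientation: [[0.999, -0.001, 0.047], [-0.047, 0.0, 0.999], [-0.001, -1.0, 0.0]]
force: [0.2, 0.8, -3.9]
gripper_width: 51.5
t: 37.05
tool_pos: [472.4, -277.1, -13.0]
orientation: [[0.999, -0.0, 0.047], [-0.047, 0.0, 0.999], [-0.0, -1.0, 0.0]]
force: [1.6, 0.2, -3.3]
gripper_width: 51.3
```

```bash
python3 -m inch '[[1,0,0.02,0,0],[1,0,0.02,0,0]]'; python3 -m inch '[[1,0,0.02,0,0],[1,0,0.02,0,0]]'
```

```text
t: 37.25
tool_pos: [472.6, -277.2, -13.3]
orientation: [[0.999, 0.0, 0.047], [-0.047, -0.0, 0.999], [0.0, -1.0, -0.0]]
force: [-2.7, 1.1, 2.6]
gripper_width: 51.2
t: 37.45
tool_pos: [472.6, -277.2, -13.4]
orientation: [[0.999, -0.0, 0.047], [-0.047, 0.0, 0.999], [-0.0, -1.0, 0.0]]
force: [-3.0, 3.2, 9.9]
gripper_width: 51.6
```

Hub contact is at z -13.4, exactly the height expected. Release and rise.

```bash
python3 -m inch '[[0,0,0,0,0],[0,0,0,0,0],[0,0,0,0,0],[0,0,0,0,0],[0,0,0,0,0],[0,0,-0.3,0,0],[0,0,-1,0,0],[0,0,-2,0,0],[0,0,-2.5,0,0],[0,0,-2.5,0,0]]'
python3 - <<'E'
from h import *
st();snap('wrist','w16.png');snap('side','s13.png')
E
```

```text
t: 38.45
tool_pos: [476.2, -279.5, 116.7]
orientation: [[0.999, 0.009, 0.047], [-0.047, -0.006, 0.999], [0.01, -1.0, -0.006]]
force: [0.1, 0.6, -0.0]
gripper_width: 87.8
t 38.45 pos [ 476.2 -279.5  116.7] F [ 0.1  0.6 -0. ] w 87.8 q [-0.576  0.098  1.968 -0.     1.065 -2.099]
[[0.999, 0.009, 0.047], [-0.047, -0.006, 0.999], [0.01, -1.0, -0.006]]
```

View pics/w16.png

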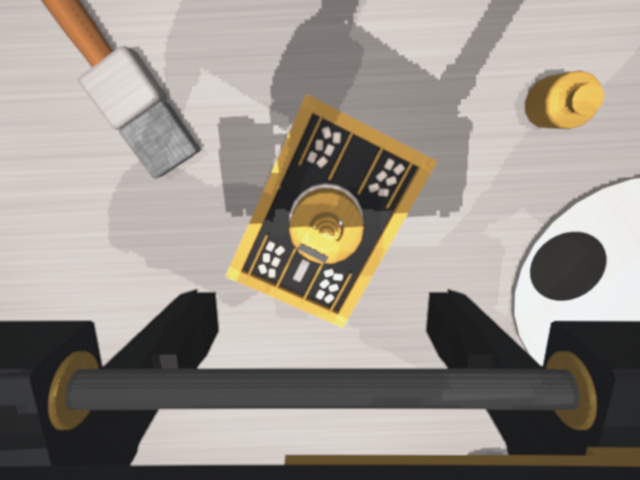

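```bash
python3 -m inch '[[0,0,-0.5,0.5,0],[0,0.3,-1,1.5,0],[0,0.6,-1,2.5,0],[0,0.9,-1,3.5,0],[0,1.2,-1,4.5,0],[0,1.2,-1,4.6,0],[0,1.2,-1,4.6,0]]'
python3 - <<'E'
from h import *
st();snap('wrist','w17.png');snap('side','s14.png')
a=cv2.imread('pics/s14.png')[330:480,220:420];cv2.imwrite('pics/c21.png',cv2.resize(a,None,fx=4,fy=4,interpolation=2))
E
```

```text
t: 39.25
tool_pos: [542.2, -47.4, 157.9]
orientation: [[0.999, -0.004, 0.043], [-0.043, 0.001, 0.999], [-0.004, -1.0, 0.001]]
force: [-1.0, -1.3, -1.2]
gripper_width: 88.6
t 39.25 pos [542.2 -47.4 157.9] F [-1.  -1.3 -1.2] w 88.6 q [-1.330e-01  5.500e-02  1.933e+00  1.000e-03  1.158e+00 -1.661e+00]
[[0.999, -0.004, 0.043], [-0.043, 0.001, 0.999], [-0.004, -1.0, 0.001]]
```

View pics/c21.png

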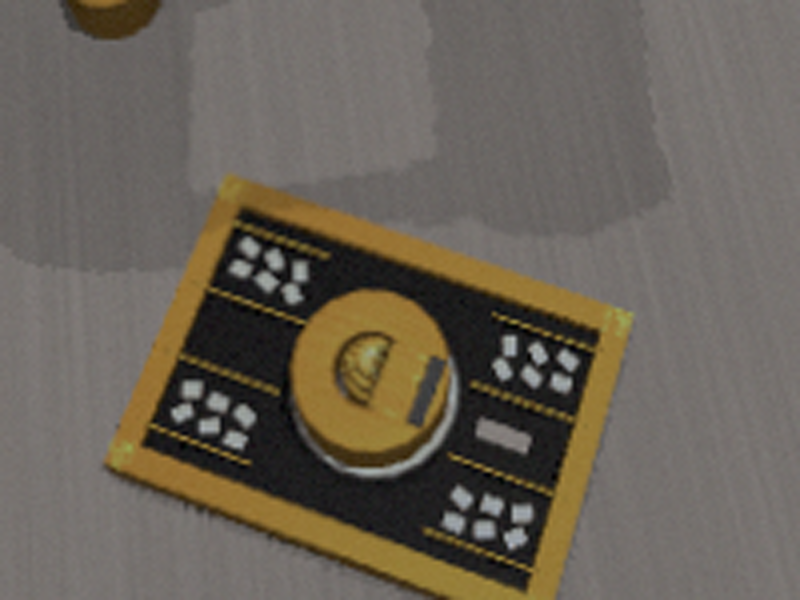

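The collar sits flush on the hub at (313,425), with the post nose inside the bore and the index bar toward the pointer. Now I'll return the jar first.

```bash
python3 -m inch '[[0,0,0,0,0],[0,0,-0.5,0,0],[0,0,-0.9,0,0],[0,0,-0.9,0,0]]'
python3 - <<'E'
from h import *
st();plan(406.5,292.6,200,95)
E
```

```text
t: 39.75
tool_pos: [545.1, -52.0, 208.1]
orientation: [[0.999, 0.005, 0.049], [-0.049, -0.001, 0.999], [0.005, -1.0, -0.001]]
force: [0.7, -0.2, 1.3]
gripper_width: 88.3
t 39.75 pos [545.1 -52.  208.1] F [ 0.7 -0.2  1.3] w 88.3 q [-0.14   0.017  1.878 -0.     1.242 -1.662]
[[0.999, 0.005, 0.049], [-0.049, -0.001, 0.999], [0.005, -1.0, -0.001]]
units [-3.11  0.14  6.75] twist -1.57 cur th 87.2 dist 371.54743519818413
```

```bash
python3 -m inch '[[0,-0.3,0,0.6,0],[0,-0.7,0,1.4,0],[0,-1.1,0,2.3,-0.5],[0,-1.5,0,3.2,-1],[0,-1.9,0,4.1,-1.57],[0,-2.3,0,5.0,-1.57],[0,-2.7,0,5.9,-1.57],[0,-3.0,0,6.5,-1.57],[0,-3.11,0,6.75,-1.57],[0,-3.11,0,6.75,-1.57]]';python3 -m inch '[[0,0,0,0,0],[0,0,0,0,0],[0,0,0,0,0]]'
python3 - <<'E'
from h import *
st();plan(406.5,292.6,44.5,95);snap('wrist','w18.png')
E
```

```text
t: 40.75
tool_pos: [403.3, 294.4, 204.0]
orientation: [[0.996, -0.001, -0.091], [0.091, -0.001, 0.996], [-0.001, -1.0, -0.001]]
force: [0.1, -0.5, -0.1]
gripper_width: 88.2
t: 41.05
tool_pos: [404.6, 292.9, 205.0]
orientation: [[0.996, 0.0, -0.087], [0.087, -0.0, 0.996], [0.0, -1.0, -0.0]]
force: [-0.1, -0.0, 0.5]
gripper_width: 88.4
t 41.05 pos [404.6 292.9 205. ] F [-0.1 -0.   0.5] w 88.4 q [ 0.577 -0.072  1.97  -0.     1.244 -1.081]
[[0.996, 0.0, -0.087], [0.087, -0.0, 0.996], [0.0, -1.0, -0.0]]
units [ 0.04  3.21 -0.01] twist 0.0 cur th 95.0 dist 160.5020981861989
```

View pics/w18.png

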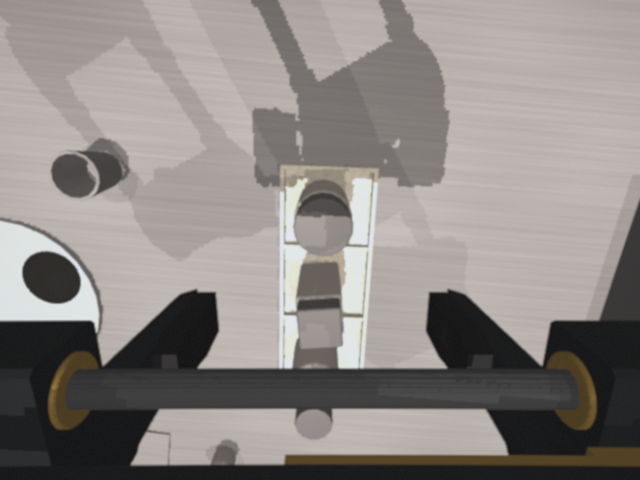

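All three stand in the tray, with the jar centred at (323,222). Descend and grip.

```bash
python3 -m inch '[[0,0.02,0.6,0,0],[0,0.03,1.3,0,0],[0,0.04,2.0,0,0],[0,0.04,2.7,0,0],[0,0.04,3.1,0,0],[0,0.04,3.21,0,0],[0,0.04,3.21,0,0],[0,0.04,3.21,0,0],[1,0.04,3.21,0,0],[1,0.04,3.21,0,0]]' 25;python3 -m inch '[[1,0,0,0,0],[1,0,0,0,0],[1,0,0,0,0],[1,0,0,0,0],[1,0,0,0,0],[1,0,0,0,0],[1,0,0,0,0]]'
```

```text
t: 42.1
tool_pos: [407.0, 295.1, 46.1]
orientation: [[0.996, 0.002, -0.09], [0.09, 0.002, 0.996], [0.002, -1.0, 0.001]]
force: [-0.7, 0.1, 0.8]
gripper_width: 74.6
t: 42.8
tool_pos: [406.0, 294.4, 44.7]
orientation: [[0.996, 0.0, -0.09], [0.09, -0.0, 0.996], [0.0, -1.0, -0.0]]
force: [-0.6, -0.4, 1.7]
gripper_width: 46.8
```

```bash
python3 -m inch '[[1,0,-0.1,0,0],[1,0,-0.3,0,0],[1,0,-0.7,0,0],[1,0,-1.2,0,0],[1,0,-1.8,0,0],[1,0,-2.4,0,0],[1,0,-2.9,0,0],[1,0,-3.1,0,0],[1,0,-3.1,0,0]]'
python3 - <<'E'
from h import *
st();plan(507.9,15.9,200,95)
E
```

```text
t: 43.7
tool_pos: [406.9, 295.1, 201.6]
orientation: [[0.996, 0.003, -0.09], [0.09, 0.002, 0.996], [0.003, -1.0, 0.002]]
force: [0.6, -0.1, -1.4]
gripper_width: 46.6
t 43.7 pos [406.9 295.1 201.6] F [ 0.6 -0.1 -1.4] w 46.6 q [ 0.578 -0.066  1.971  0.     1.233 -1.083]
[[0.996, 0.003, -0.09], [0.09, 0.002, 0.996], [0.003, -1.0, 0.002]]
units [ 1.51  0.03 -5.74] twist 0.03 cur th 95.1 dist 296.91829988848036
```

```bash
python3 -m inch '[[1,0.1,0,-0.3,0],[1,0.3,0,-1.0,0],[1,0.5,0,-1.8,0],[1,0.7,0,-2.7,0],[1,0.9,0,-3.6,0],[1,1.1,0,-4.4,0],[1,1.3,0,-5.1,0],[1,1.45,0,-5.55,0],[1,1.51,0,-5.74,0],[1,1.51,0,-5.74,0]]'; python3 -m inch '[[1,0,0.3,0,0],[1,0,0.9,0,0],[1,0,1.6,0,0],[1,0,2.2,0,0],[1,0,2.6,0,0],[1,0,2.85,0,0],[1,0,2.85,0,0],[1,0,2.85,0,0]]'
python3 - <<'E'
from h import *
st();plan(507.9,15.9,48.5,95)
E
```

```text
t: 44.7
tool_pos: [506.1, 14.6, 198.0]
orientation: [[0.996, -0.003, -0.088], [0.088, 0.0, 0.996], [-0.003, -1.0, 0.001]]
force: [0.5, -0.7, -0.9]
gripper_width: 46.7
t: 45.5
tool_pos: [506.9, 16.0, 57.3]
orientation: [[0.996, 0.0, -0.091], [0.091, 0.0, 0.996], [0.0, -1.0, 0.0]]
force: [0.8, -0.9, -1.6]
gripper_width: 46.3
t 45.5 pos [506.9  16.   57.3] F [ 0.8 -0.9 -1.6] w 46.3 q [-0.018  0.091  2.1    0.     0.951 -1.679]
[[0.996, 0.0, -0.091], [0.091, 0.0, 0.996], [0.0, -1.0, 0.0]]
units [ 0.02  0.18 -0.  ] twist 0.04 cur th 95.2 dist 8.859775869049487
```

```bash
python3 -m inch '[[1,0.01,0.08,0,0],[1,0.01,0.14,0,0],[1,0.01,0.16,0,0],[1,0.01,0.16,0,0]]';python3 -m inch '[[1,0,0.02,0,0],[1,0,0.02,0,0]]'
```

```text
t: 45.9
tool_pos: [507.5, 15.3, 49.3]
orientation: [[0.996, 0.0, -0.089], [0.089, -0.0, 0.996], [0.0, -1.0, -0.0]]
force: [0.5, 0.1, -1.9]
gripper_width: 46.4
t: 46.1
tool_pos: [507.9, 15.3, 48.7]
orientation: [[0.996, 0.001, -0.09], [0.09, -0.0, 0.996], [0.001, -1.0, -0.0]]
force: [-0.5, -1.2, 0.6]
gripper_width: 46.5
```

Contact. Release, rise and go to the tin.

```bash
python3 -m inch '[[0,0,0,0,0],[0,0,0,0,0],[0,0,0,0,0],[0,0,0,0,0],[0,0,-0.3,0,0],[0,0,-1,0,0],[0,0,-2,0,0],[0,0,-3,0,0],[0,0,-3,0,0],[0,0,-3,0,0]]'
python3 - <<'E'
from h import *
st();plan(487.1,297.4,200,99);snap('side','s15.png')
E
```

```text
t: 47.1
tool_pos: [508.6, 15.4, 199.9]
orientation: [[0.996, 0.004, -0.09], [0.09, -0.0, 0.996], [0.004, -1.0, -0.0]]
force: [-0.0, -0.1, -0.4]
gripper_width: 88.0
t 47.1 pos [508.6  15.4 199.9] F [-0.  -0.1 -0.4] w 88.0 q [-0.019 -0.053  1.961  0.     1.229 -1.679]
[[0.996, 0.004, -0.09], [0.09, -0.0, 0.996], [0.004, -1.0, -0.0]]
units [ 0.08 -0.    5.66] twist -0.77 cur th 95.1 dist 282.8520147223424
```

View pics/s15.png

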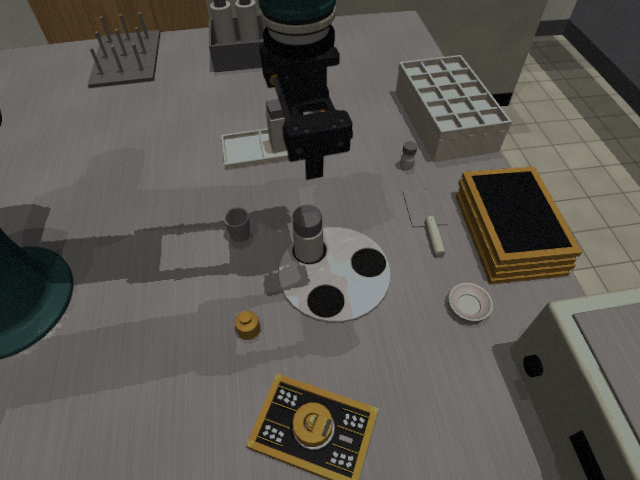

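The jar is upright on its pad at (308,232). On to the tin.

```bash
python3 -m inch '[[0,0,0,0.5,0],[0,0,0,1.4,0],[0,0,0,2.4,-0.3],[0,0.05,0,3.4,-0.77],[0,0.08,0,4.3,-0.77],[0,0.08,0,5.1,-0.77],[0,0.08,0,5.6,-0.77],[0,0.08,0,5.66,-0.77],[0,0.08,0,5.66,-0.77],[0,0.08,0,5.66,-0.77]]';python3 - <<'E'
from h import *
st();plan(487.1,297.4,58.5,99);snap('wrist','w19.png')
E
```

```text
t: 48.15
tool_pos: [485.3, 296.1, 196.6]
orientation: [[0.988, -0.002, -0.156], [0.156, -0.002, 0.988], [-0.003, -1.0, -0.002]]
force: [-0.6, -0.0, -0.3]
gripper_width: 88.6
t 48.15 pos [485.3 296.1 196.6] F [-0.6 -0.  -0.3] w 88.6 q [ 5.040e-01  7.100e-02  1.843e+00 -1.000e-03  1.231e+00 -1.223e+00]
[[0.988, -0.002, -0.156], [0.156, -0.002, 0.988], [-0.003, -1.0, -0.002]]
units [0.05 2.76 0.02] twist -0.01 cur th 99.0 dist 138.0854610133336
```

View pics/w19.png

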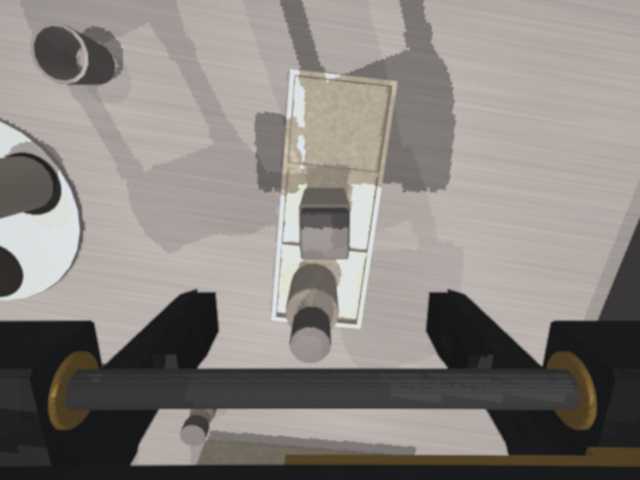

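Tin aligned at (325,232). Descend and grip.

```bash
python3 -m inch '[[0,0.02,0.6,0,0],[0,0.03,1.3,0,0],[0,0.04,2.0,0,0],[0,0.04,2.5,0,0],[0,0.04,2.75,0,0],[0,0.04,2.81,0,0],[0,0.04,2.81,0,0],[1,0.04,2.81,0,0],[1,0.04,2.81,0,0],[1,0.04,2.81,0,0]]' 25;python3 -m inch '[[1,0,0,0,0],[1,0,0,0,0],[1,0,0,0,0],[1,0,0,0,0],[1,0,0,0,0],[1,0,0,0,0],[1,0,0,0,0]]'
```

```text
t: 49.2
tool_pos: [488.8, 298.4, 58.9]
orientation: [[0.988, 0.002, -0.156], [0.156, 0.001, 0.988], [0.002, -1.0, 0.001]]
force: [-0.7, 0.7, -0.1]
gripper_width: 66.1
t: 49.9
tool_pos: [487.9, 298.0, 57.6]
orientation: [[0.988, -0.0, -0.156], [0.156, 0.0, 0.988], [-0.0, -1.0, 0.0]]
force: [-0.5, 1.0, 0.5]
gripper_width: 35.7
```

```bash
python3 -m inch '[[1,0,-0.1,0,0],[1,0,-0.3,0,0],[1,0,-0.7,0,0],[1,0,-1.2,0,0],[1,0,-1.8,0,0],[1,0,-2.4,0,0],[1,0,-2.75,0,0],[1,0,-2.85,0,0],[1,0,-2.85,0,0]]'
python3 - <<'E'
from h import *
st();plan(603.3,-24.6,200,99)
E
```

```text
t: 50.8
tool_pos: [488.3, 298.1, 201.2]
orientation: [[0.988, 0.002, -0.156], [0.156, 0.001, 0.988], [0.002, -1.0, 0.001]]
force: [0.1, 0.1, -2.4]
gripper_width: 36.0
t 50.8 pos [488.3 298.1 201.2] F [ 0.1  0.1 -2.4] w 36.0 q [ 0.505  0.071  1.834 -0.     1.235 -1.223]
[[0.988, 0.002, -0.156], [0.156, 0.001, 0.988], [0.002, -1.0, 0.001]]
units [ 1.26  0.02 -6.73] twist -0.0 cur th 99.0 dist 342.5750126201611
```

```bash
python3 -m inch '[[1,0.05,0,-0.3,0],[1,0.2,0,-1.0,0],[1,0.4,0,-1.9,0],[1,0.6,0,-2.8,0],[1,0.8,0,-3.7,0],[1,1.0,0,-4.6,0],[1,1.1,0,-5.4,0],[1,1.2,0,-6.1,0],[1,1.26,0,-6.6,0],[1,1.26,0,-6.73,0]]'; python3 -m inch '[[1,0,0.2,0,0],[1,0,0.8,0,0],[1,0,1.5,0,0],[1,0,2.1,0,0],[1,0,2.5,0,0],[1,0,2.6,0,0],[1,0,2.6,0,0],[1,0,2.6,0,0]]'
python3 - <<'E'
from h import *
st();plan(603.3,-24.6,62,99)
E
```

```text
t: 51.8
tool_pos: [601.8, -28.4, 197.8]
orientation: [[0.988, -0.004, -0.153], [0.153, -0.001, 0.988], [-0.004, -1.0, -0.0]]
force: [-0.2, 0.3, -2.4]
gripper_width: 35.6
t: 52.6
tool_pos: [603.4, -24.1, 71.0]
orientation: [[0.988, 0.001, -0.157], [0.157, 0.0, 0.988], [0.001, -1.0, -0.0]]
force: [0.1, -0.3, -2.6]
gripper_width: 35.9
t 52.6 pos [603.4 -24.1  71. ] F [ 0.1 -0.3 -2.6] w 35.9 q [-0.081  0.246  1.887  0.     1.007 -1.81 ]
[[0.988, 0.001, -0.157], [0.157, 0.0, 0.988], [0.001, -1.0, -0.0]]
units [-0.    0.18 -0.01] twist 0.01 cur th 99.0 dist 9.009496812848983
```

```bash
python3 -m inch '[[1,0,0.08,0,0],[1,0,0.14,0,0],[1,0,0.17,0,0],[1,0,0.17,0,0]]';python3 -m inch '[[1,0,0.02,0,0],[1,0,0.02,0,0]]'
```

```text
t: 53.0
tool_pos: [602.8, -24.7, 61.7]
orientation: [[0.988, 0.0, -0.156], [0.156, 0.0, 0.988], [0.0, -1.0, -0.0]]
force: [-0.1, 0.5, -2.0]
gripper_width: 35.9
t: 53.2
tool_pos: [603.2, -24.6, 61.6]
orientation: [[0.988, 0.001, -0.156], [0.156, 0.0, 0.988], [0.001, -1.0, -0.0]]
force: [-2.0, -0.3, 3.8]
gripper_width: 35.8
```

Contact. Release, rise and go to the bottle.

```bash
python3 -m inch '[[0,0,0,0,0],[0,0,0,0,0],[0,0,0,0,0],[0,0,0,0,0],[0,0,-0.3,0,0],[0,0,-1,0,0],[0,0,-2,0,0],[0,0,-2.8,0,0],[0,0,-2.8,0,0],[0,0,-2.8,0,0]]'
python3 - <<'E'
from h import *
st();plan(568.8,301,200,95.2)
E
```

```text
t: 54.2
tool_pos: [604.0, -24.7, 203.3]
orientation: [[0.988, 0.004, -0.156], [0.156, -0.0, 0.988], [0.004, -1.0, -0.001]]
force: [-0.3, -0.1, 1.0]
gripper_width: 88.0
t 54.2 pos [604.  -24.7 203.3] F [-0.3 -0.1  1. ] w 88.0 q [-0.082  0.129  1.766 -0.     1.242 -1.81 ]
[[0.988, 0.004, -0.156], [0.156, -0.0, 0.988], [0.004, -1.0, -0.001]]
units [0.32 0.06 6.54] twist 0.76 cur th 99.0 dist 327.62504649417644
```

```bash
python3 -m inch '[[0,0.02,0,0.5,0],[0,0.05,0,1.4,0],[0,0.1,0,2.4,0],[0,0.2,0,3.4,0.3],[0,0.25,0,4.3,0.76],[0,0.3,0,5.2,0.76],[0,0.32,0,6.0,0.76],[0,0.32,0,6.5,0.76],[0,0.32,0,6.54,0.76],[0,0.32,0,6.54,0.76]]'; python3 -m inch '[[0,0,0,0,0],[0,0,0,0,0]]';python3 - <<'E'
from h import *
st();plan(568.8,301,64.3,95.2);snap('wrist','w20.png');snap('side','s16.png')
E
```

```text
t: 55.2
tool_pos: [566.1, 300.7, 198.5]
orientation: [[0.996, -0.003, -0.092], [0.092, -0.002, 0.996], [-0.003, -1.0, -0.002]]
force: [0.6, 0.6, -0.6]
gripper_width: 88.0
t: 55.4
tool_pos: [567.5, 299.4, 200.1]
orientation: [[0.996, -0.001, -0.089], [0.089, -0.001, 0.996], [-0.001, -1.0, -0.001]]
force: [-0.3, -0.2, 0.5]
gripper_width: 88.1
t 55.4 pos [567.5 299.4 200.1] F [-0.3 -0.2  0.5] w 88.1 q [ 0.447  0.205  1.684 -0.     1.253 -1.213]
[[0.996, -0.001, -0.089], [0.089, -0.001, 0.996], [-0.001, -1.0, -0.001]]
units [0.03 2.72 0.03] twist -0.02 cur th 95.1 dist 135.80880008565435
```

View pics/w20.png

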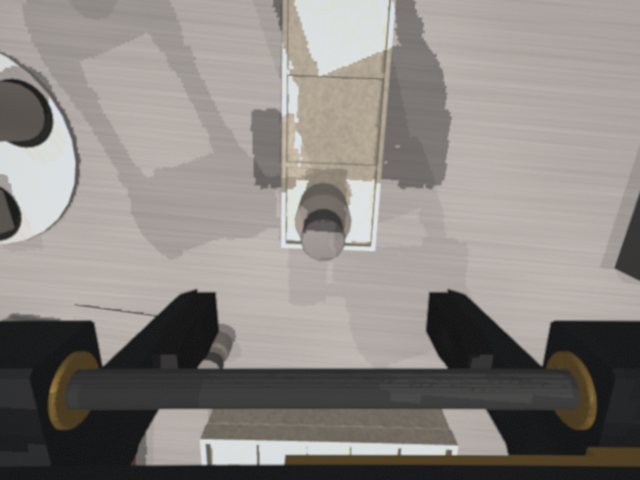

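View pics/s16.png

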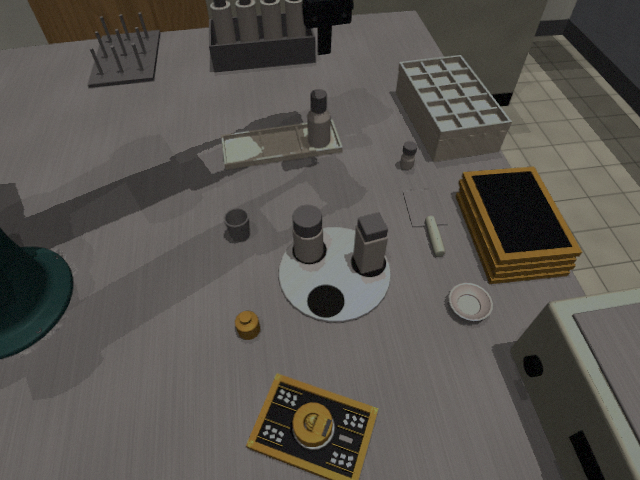

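Jar (308,232) and tin (371,245) are back on their pads. The bottle is at (323,238) in the wrist view. Grip it.

```bash
python3 -m inch '[[0,0.02,0.6,0.02,0],[0,0.03,1.3,0.02,0],[0,0.03,1.9,0.02,0],[0,0.03,2.4,0.02,0],[0,0.03,2.65,0.02,0],[0,0.03,2.72,0.02,0],[0,0.03,2.72,0.02,0],[1,0.03,2.72,0.02,0],[1,0.03,2.72,0.02,0],[1,0.03,2.72,0.02,0]]' 25;python3 -m inch '[[1,0,0,0,0],[1,0,0,0,0],[1,0,0,0,0],[1,0,0,0,0],[1,0,0,0,0],[1,0,0,0,0],[1,0,0,0,0],[1,0,0,0,0]]'
```

```text
t: 56.5
tool_pos: [569.7, 302.5, 66.0]
orientation: [[0.996, 0.002, -0.091], [0.091, 0.001, 0.996], [0.002, -1.0, 0.001]]
force: [0.3, 0.6, -0.9]
gripper_width: 66.3
t: 57.3
tool_pos: [568.9, 301.8, 64.6]
orientation: [[0.996, -0.0, -0.091], [0.091, -0.0, 0.996], [-0.0, -1.0, -0.0]]
force: [-0.9, -1.3, 0.9]
gripper_width: 31.6
```

```bash
python3 -m inch '[[1,0,-0.1,0,0],[1,0,-0.3,0,0],[1,0,-0.7,0,0],[1,0,-1.2,0,0],[1,0,-1.8,0,0],[1,0,-2.4,0,0],[1,0,-2.9,0,0],[1,0,-3.1,0,0],[1,0,-3.1,0,0]]'
python3 - <<'E'
from h import *
st();plan(517.3,-85.6,218,95.2)
E
```

```text
t: 58.2
tool_pos: [569.9, 302.7, 222.1]
orientation: [[0.996, 0.004, -0.091], [0.091, 0.002, 0.996], [0.004, -1.0, 0.002]]
force: [0.3, 1.3, -2.6]
gripper_width: 31.5
t 58.2 pos [569.9 302.7 222.1] F [ 0.3  1.3 -2.6] w 31.5 q [ 0.45   0.195  1.655  0.     1.287 -1.212]
[[0.996, 0.004, -0.091], [0.091, 0.002, 0.996], [0.004, -1.0, 0.002]]
units [-1.75  0.06 -7.64] twist -0.0 cur th 95.2 dist 391.8830094062633
```

```bash
python3 -m inch '[[1,-0.05,0,-0.2,0],[1,-0.2,0,-0.9,0],[1,-0.4,0,-1.8,0],[1,-0.6,0,-2.7,0],[1,-0.8,0,-3.6,0],[1,-1.05,0,-4.5,0],[1,-1.25,0,-5.4,0],[1,-1.45,0,-6.3,0],[1,-1.6,0,-7.1,0],[1,-1.73,0,-7.6,0]]'; python3 -m inch '[[1,0,0,-0.03,0],[1,0,0.3,-0.03,0],[1,0,0.9,-0.03,0],[1,0,1.6,-0.03,0],[1,0,2.3,-0.03,0],[1,0,2.75,-0.03,0],[1,0,2.9,-0.03,0],[1,0,2.9,-0.03,0],[1,0,2.9,-0.03,0]]'
python3 - <<'E'
from h import *
st();plan(517.3,-85.6,68.5,95.2)
E
```

```text
t: 59.2
tool_pos: [514.6, -87.2, 217.1]
orientation: [[0.996, -0.004, -0.088], [0.088, -0.0, 0.996], [-0.004, -1.0, 0.0]]
force: [0.2, 0.1, -3.5]
gripper_width: 31.5
t: 60.1
tool_pos: [517.9, -85.3, 75.1]
orientation: [[0.996, 0.001, -0.091], [0.091, -0.0, 0.996], [0.001, -1.0, -0.0]]
force: [0.6, -1.0, -2.3]
gripper_width: 31.4
t 60.1 pos [517.9 -85.3  75.1] F [ 0.6 -1.  -2.3] w 31.4 q [-0.211  0.1    2.051  0.     0.989 -1.873]
[[0.996, 0.001, -0.091], [0.091, -0.0, 0.996], [0.001, -1.0, -0.0]]
units [-0.01  0.13 -0.01] twist 0.01 cur th 95.2 dist 6.648589946411884
```

```bash
python3 -m inch '[[1,0,0.06,0,0],[1,0,0.1,0,0],[1,0,0.12,0,0],[1,0,0.12,0,0]]';python3 -m inch '[[1,0,0.02,0,0],[1,0,0.02,0,0]]'
```

```text
t: 60.5
tool_pos: [517.4, -85.8, 68.9]
orientation: [[0.996, 0.001, -0.09], [0.09, -0.0, 0.996], [0.001, -1.0, -0.0]]
force: [-0.1, 1.1, -3.2]
gripper_width: 31.3
t: 60.7
tool_pos: [518.0, -86.0, 68.5]
orientation: [[0.996, 0.002, -0.09], [0.09, -0.0, 0.996], [0.001, -1.0, -0.0]]
force: [-0.2, -0.2, 1.1]
gripper_width: 31.2
```

Contact. Release, rise and move clear toward the robot's left at height.

```bash
python3 -m inch '[[0,0,0,0,0],[0,0,0,0,0],[0,0,0,0,0],[0,0,0,0,0],[0,0,0,0,0],[0,0,-0.3,0,0],[0,0,-1,0,0],[0,0,-2,0,0],[0,0,-3,0,0],[0,0,-3,0,0]]'; python3 -m inch '[[0,-0.3,0,0.5,0],[0,-0.6,0,1.5,0],[0,-0.9,0,2.5,0],[0,-1.2,0,3.5,0],[0,-1.5,0,4.5,0],[0,-1.6,0,5.5,0],[0,-1.6,0,6.4,0],[0,-1.6,0,6.8,0],[0,-1.6,0,6.8,0],[0,-1.6,0,6.8,0]]'
python3 - <<'E'
from h import *
np.set_printoptions(precision=1,suppress=True)
st();T=snap('top','t20.png');S=snap('side','s17.png')
cv2.imwrite('pics/c22.png',np.hstack([cv2.resize(cv2.imread('pics/side0.png')[190:330,265:405],None,fx=2.8,fy=2.8),cv2.resize(cv2.imread('pics/s17.png')[190:330,265:405],None,fx=2.8,fy=2.8)]))
cv2.imwrite('pics/c23.png',np.hstack([cv2.resize(cv2.imread('pics/top0.png')[165:275,275:395],None,fx=3.3,fy=3.3),cv2.resize(cv2.imread('pics/t20.png')[165:275,275:395],None,fx=3.3,fy=3.3)]))
E
```

```text
t: 61.7
tool_pos: [522.6, -86.9, 227.8]
orientation: [[0.996, 0.016, -0.091], [0.091, -0.003, 0.996], [0.016, -1.0, -0.005]]
force: [0.1, 0.6, 0.3]
gripper_width: 88.1
t: 62.7
tool_pos: [406.5, 245.5, 217.7]
orientation: [[0.996, -0.0, -0.092], [0.092, -0.001, 0.996], [-0.0, -1.0, -0.001]]
force: [-0.4, -1.5, -0.5]
gripper_width: 87.8
t 62.7 pos [406.5 245.5 217.7] F [-0.4 -1.5 -0.5] w 87.8 q [ 0.5 -0.1  2.  -0.   1.3 -1.2]
[[0.996, -0.0, -0.092], [0.092, -0.001, 0.996], [-0.0, -1.0, -0.001]]
```

View pics/c22.png

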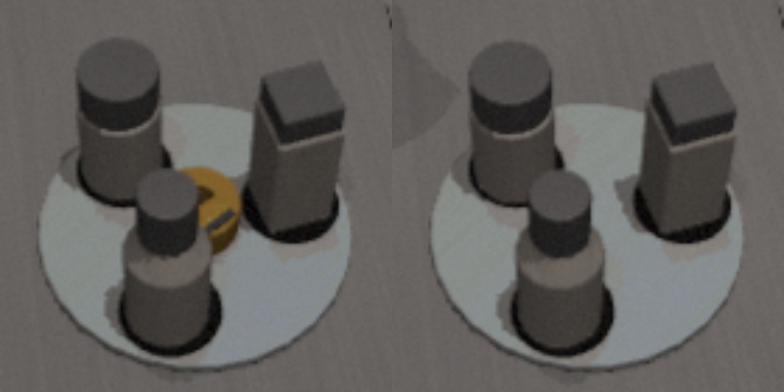

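View pics/c23.png

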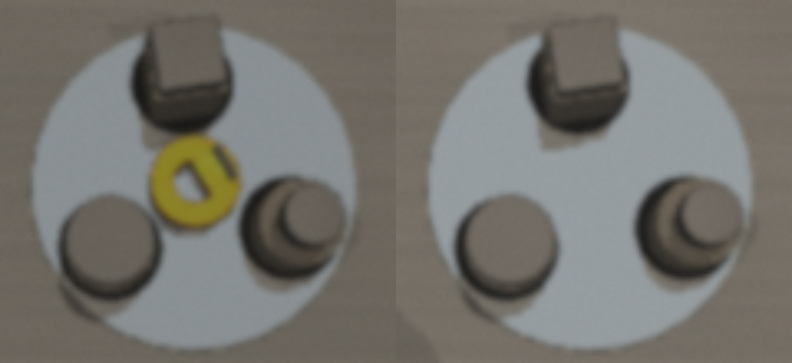

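View pics/s17.png

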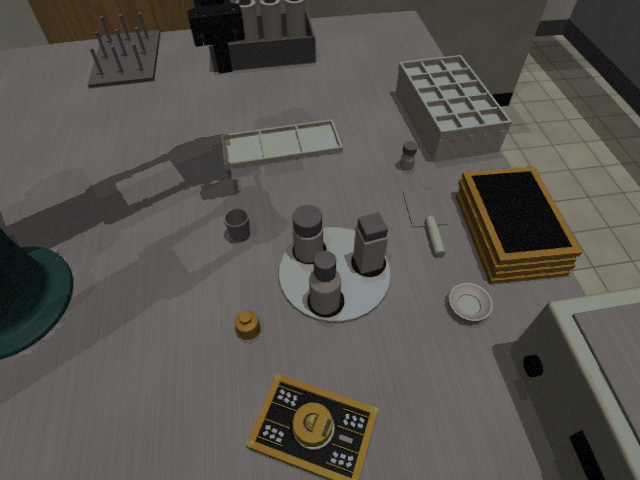

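All three containers look the same as in the start pictures, to about 1 px. The beaker (237,225) and weight (247,325) haven't moved. One last check of the collar's height and centring, then I hand in.

```bash
python3 -m inch '[[0,0,0,0,0],[0,0,0,0,0],[0,0,0,0,0]]' >/dev/null
python3 - <<'E'
from h import *
np.set_printoptions(precision=1,suppress=True)
T=snap('top');S=snap('side')
out=[]
for s,box in ((T,(440,232,486,283)),(S,(285,396,345,455))):
    m=blob(s,(12,100,50),(40,255,255),box);n,l,st_,c=cv2.connectedComponentsWithStats(m);i=1+np.argmax(st_[1:,4]);k=(l==i).astype(np.uint8)
    h=cv2.convexHull(max(cv2.findContours(k,0,1)[0],key=cv2.contourArea))[:,0,:].astype(float)
    # far-from-wall side: the half of the outline above the mean row is the top rim (walls show below in side view)
    for z in (40.,44.):
        P=np.array([onz(s,*q,z)[:2] for q in h if (s is T or q[1]<h[:,1].mean()+4)]);print(z,circ(P))
a=cv2.imread('pics/s17.png')[385:470,270:360];cv2.imwrite('pics/c24.png',cv2.resize(a,None,fx=6,fy=6,interpolation=2))
X,res=tri((T,*[0,0]),(S,0,0)) if False else (None,None)
E
```

```text
40.0 (array([ 486.1, -286.6]), np.float64(39.5148542039273))
44.0 (array([ 485.9, -285.4]), np.float64(39.348730518176154))
40.0 (array([ 459. , -289.8]), np.float64(41.89862333574512))
44.0 (array([ 459. , -290.8]), np.float64(41.61627124499041))
```

View pics/c24.png

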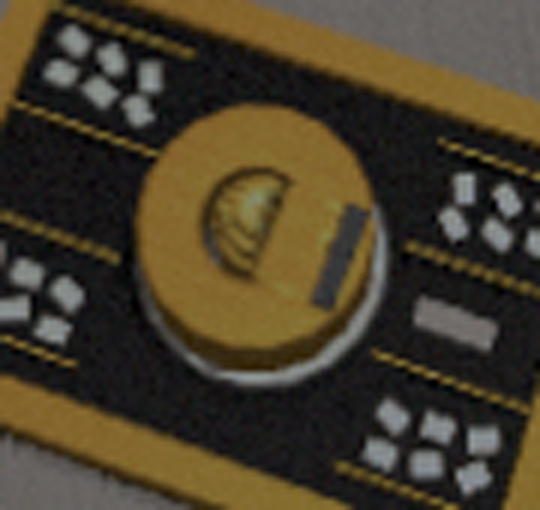

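That mask picked up the rails, so those numbers are void. By eye, the top-rim ellipse is centred at (312.7,422.5) in the side view. I'll get the same point in the top view and triangulate.

Run:
```python
import cv2
a=cv2.imread('pics/t20.png')[225:295,425:500];cv2.imwrite('pics/c25.png',cv2.convertScaleAbs(cv2.resize(a,None,fx=8,fy=8,interpolation=2),alpha=1.4))
```

```text
(no output)
```

View pics/c25.png

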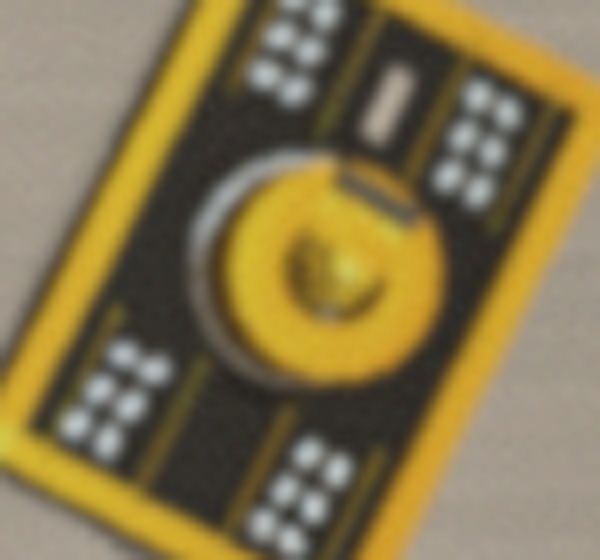

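Run:
```python
from h import *
np.set_printoptions(precision=1,suppress=True)
T=snap('top');S=snap('side')
print(tri((T,467.3,259.0),(S,312.7,422.5)),onz(T,467.3,259,40),onz(S,312.7,422.5,40))
a=onz(T,425+378/8,225+197/8,40)[:2]-onz(T,467.3,259,40)[:2];print('idx dir',np.degrees(np.arctan2(a[1],a[0])))
for n,a,b,o in [('jar',(275+508/3.3-120,0),0,0)][:0]: pass
print('dq',np.abs(r.observe()['dq']).max())
r.sign_off()
```

```text
(array([ 471.2, -279. ,   41.8]), [np.float64(0.3048249016732072), np.float64(0.4417247093724007)]) [ 470.7 -279.6   40. ] [ 471.8 -278.6   40. ]
idx dir -29.712185983979268
dq 0.005404389536342617
the job is handed in; nothing more can be done
```

I did every step in the order asked and handed the job in at about 63 s of the 144 s. The hand-in gives no verdict; from my last pictures, all the goals look met.

**What I did:** I stood the bottle, tin and jar in the far, middle and near cells of the tray. Then I lowered the collar onto the post until it touched the hub. After that I returned the jar, the tin and the bottle to their pads, in that order.

**Last checks:**
- **Collar:** its top triangulates to z 41.8 mm, against 40 mm expected when fully home. Its centre is about 2.5 mm from the hub centre measured with the wrist camera, which is within the calibration and well inside the 6 mm limit. Its flat points to -29.7°, against about -28.7° for the frame.
- **Containers:** all three are upright on their pads and look the same as in the start pictures, to about 1 pixel (2 mm). I judged this by eye from the side and top pictures and did not measure it again.
- **Beaker and weight:** neither has visibly moved.

**What failed or disagreed:**
- **Missed first grasp:** the fingers closed just above the bottle's cap without touching it. The real fingertips sit about 36 mm above the reported TCP, so I grasped that much lower from then on. The closing widths (31, 36, 46 and 51 mm) and the later contact heights fit this.
- **Camera disagreement:** the top and side cameras read about 2 mm lower in y than the wrist camera and the jaws, so I trusted the wrist camera for the fit.
- **Discarded measurement:** one automatic collar check also picked up the frame's brass rails. I threw it out and used hand-picked ellipse centres instead.

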